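Put the paints away in the roll-top store

TASK

Clear the paints into the roll-top store on the bench: roll its slatted door fully open by the bar handle, stand all the low tubs in the back row first, and only then stand the tall bottles, which would be in the way of the back row, in the front row, all upright. When everything is in, roll the door fully shut without slamming it, and leave the other things on the bench where they are.

Things in the scene. Friction and masses are not known exactly. Their poses are not given: they have to be found in the camera images.
- store: Fixed roll-top paint store, a plywood box like a bread bin, 457 mm wide (y), 385 deep (x), 206 high at the crown (x = 0). Origin: centre of its underside on the bench; x from its front (at -135 mm, turned roughly to the robot) to its back (+250), z up. Inside: a tray of two open rows, floor 30 mm above the bench, and a low rail between them (x -37 to -29, 22 mm above the floor).
- door (a joint): Slatted (tambour) door, 12 wooden slats across the store; rad: 0 shut (first slat on the front wall), 0.88 fully open (stop). The first slat and its handle roll on an arc about the store's y direction, centre x = 0, z = -46 mm in the store's frame; slats at radius 240 mm. Opens from the front up over the crown to the back. Friction 2 to 9 N at the handle; stays where it is left.
- door_handle (a point): Middle of the steel bar handle on the first slat: round, 12 mm thick, 130 mm long along the store's y, axis 30 mm above the slats, posts at y = +-60. Store frame: x = 274 sin(a), z = -46 + 274 cos(a) mm, a = door - 0.482 rad: shut (-127, 197), open (106, 207). Pinch it from above, fingers closing across it; the bar may turn between the fingers as the door rolls.
- back_row (a point): Middle of the back row's floor, for the tubs: x = +14, y = 0, z = 30 mm in the store's frame, axes as the store's. The row is 430 mm long (y -215 to 215) and runs from x = -29 (rail) to 57 (false back, 6 mm thick, its top 105 mm above the bench). The open door ends at about x = 82 mm, slats at z = 180 mm, handle above.
- left_cheek (a point): Top of the store's left side cheek at the crown, x = 0, y = +221, z = 206 mm in the store's frame. The two solid cheeks (y from 215 to 228 mm, and -228 to -215) follow the arched outline: 150 mm high at the front edge, 206 at x = 0, 189 at x = 90, falling round to 0 at x = 248. They stand higher than the tubs: keep a broad gripper clear of them.
- front_row (a point): Middle of the front row's floor, for the bottles: x = -78.5, y = 0, z = 30 mm in the store's frame, axes as the store's. The row is 430 mm long and runs from the front wall (x -135 to -120, its top 156 mm above the bench) to the rail (x = -37).
- tub1: Low paint tub, a round white plastic tub with a grey lid, 58 mm across and 64 mm high, about 0.2 kg, standing on the bench to the right of the store. Origin: centre of its underside, z up. Two or three of the three tubs are there (an absent one reads None all the time). Goes into the back row.
- tub2: Low paint tub, a round white plastic tub with a grey lid, 58 mm across and 64 mm high, about 0.2 kg, standing on the bench to the right of the store. Origin: centre of its underside, z up. Two or three of the three tubs are there (an absent one reads None all the time). Goes into the back row.
- tub3: Low paint tub, a round white plastic tub with a grey lid, 58 mm across and 64 mm high, about 0.2 kg, standing on the bench to the right of the store. Origin: centre of its underside, z up. Two or three of the three tubs are there (an absent one reads None all the time). Goes into the back row.
- bottle1: Tall paint bottle, white plastic with a black nozzle cap, 130 mm high; body 50 mm across up to 96 mm, the shoulder and cap 26 mm across above it, about 0.26 kg, standing on the bench to the right of the store. Origin: centre of its underside, z up. Two or three of the three bottles are there (an absent one reads None all the time). Goes into the front row.
- bottle2: Tall paint bottle, white plastic with a black nozzle cap, 130 mm high; body 50 mm across up to 96 mm, the shoulder and cap 26 mm across above it, about 0.26 kg, standing on the bench to the right of the store. Origin: centre of its underside, z up. Two or three of the three bottles are there (an absent one reads None all the time). Goes into the front row.
- bottle3: Tall paint bottle, white plastic with a black nozzle cap, 130 mm high; body 50 mm across up to 96 mm, the shoulder and cap 26 mm across above it, about 0.26 kg, standing on the bench to the right of the store. Origin: centre of its underside, z up. Two or three of the three bottles are there (an absent one reads None all the time). Goes into the front row.
- tape_roll: Bystander: a brown roll of tape lying flat among the tubs, 84 mm across, 24 mm high. Origin: centre of its underside. Leave it alone.
- water_glass: Bystander: an empty clear glass, 68 mm across, 85 mm high, standing beyond the tubs. Origin: centre of its underside. Leave it alone.

How it is judged:
On the way, in this order (a step that is already met when the one before it is completed fails the run):
1. the roll-top door is rolled fully open (value of joint door above 0.82 rad), for 0.2 s.
2. all tubs stand upright in the back row, let go, while no bottle is in the store yet (x of tub1 in the frame of store between -0.004 and 0.032 m and y of tub1 in the frame of store between -0.19 and 0.19 m and z of tub1 in the frame of store between 0.02 and 0.04 m and angle between each of tub1, tub2, tub3's own z axis and vertical below 0.12 rad and x of tub2 in the frame of store between -0.004 and 0.032 m and y of tub2 in the frame of store between -0.19 and 0.19 m and z of tub2 in the frame of store between 0.02 and 0.04 m and x of tub3 in the frame of store between -0.004 and 0.032 m and y of tub3 in the frame of store between -0.19 and 0.19 m and z of tub3 in the frame of store between 0.02 and 0.04 m and contact force between the fingers and tub1 below 0.1 N and contact force between the fingers and tub2 below 0.1 N and contact force between the fingers and tub3 below 0.1 N and horizontal distance between each of bottle1, bottle2, bottle3 and front_row above 0.25 m), for 0.2 s.
3. all bottles stand upright in the front row, let go (x of bottle1 in the frame of store between -0.0995 and -0.0575 m and y of bottle1 in the frame of store between -0.19 and 0.19 m and z of bottle1 in the frame of store between 0.02 and 0.04 m and angle between each of bottle1, bottle2, bottle3's own z axis and vertical below 0.12 rad and x of bottle2 in the frame of store between -0.0995 and -0.0575 m and y of bottle2 in the frame of store between -0.19 and 0.19 m and z of bottle2 in the frame of store between 0.02 and 0.04 m and x of bottle3 in the frame of store between -0.0995 and -0.0575 m and y of bottle3 in the frame of store between -0.19 and 0.19 m and z of bottle3 in the frame of store between 0.02 and 0.04 m and contact force between the fingers and bottle1 below 0.1 N and contact force between the fingers and bottle2 below 0.1 N and contact force between the fingers and bottle3 below 0.1 N), for 0.2 s.
At the end, for the whole second after the job is handed in: The door is fully shut (within 0.03 rad, 8 mm at the handle); every tub that is there stands upright on the floor of the back row and every bottle that is there upright on the floor of the front row (leaning less than 7 degrees), all at rest (value of joint door below 0.03 rad and x of tub1 in the frame of store between -0.004 and 0.032 m and y of tub1 in the frame of store between -0.19 and 0.19 m and z of tub1 in the frame of store between 0.02 and 0.04 m and angle between each of tub1, tub2, tub3, bottle1, bottle2, bottle3's own z axis and vertical below 0.12 rad and x of tub2 in the frame of store between -0.004 and 0.032 m and y of tub2 in the frame of store between -0.19 and 0.19 m and z of tub2 in the frame of store between 0.02 and 0.04 m and x of tub3 in the frame of store between -0.004 and 0.032 m and y of tub3 in the frame of store between -0.19 and 0.19 m and z of tub3 in the frame of store between 0.02 and 0.04 m and x of bottle1 in the frame of store between -0.0995 and -0.0575 m and y of bottle1 in the frame of store between -0.19 and 0.19 m and z of bottle1 in the frame of store between 0.02 and 0.04 m and x of bottle2 in the frame of store between -0.0995 and -0.0575 m and y of bottle2 in the frame of store between -0.19 and 0.19 m and z of bottle2 in the frame of store between 0.02 and 0.04 m and x of bottle3 in the frame of store between -0.0995 and -0.0575 m and y of bottle3 in the frame of store between -0.19 and 0.19 m and z of bottle3 in the frame of store between 0.02 and 0.04 m and linear speed of each of tub1, tub2, tub3, bottle1, bottle2, bottle3 below 0.02 m/s); the robot touches nothing.
It fails at once if a bystander is pushed more than 3 cm from its place (distance of any of tape_roll, water_glass from where it was at the start of the episode above 0.03 m).
It fails at once if the door is slammed (rolled shut faster than 1.5 rad/s, 0.4 m/s at the handle) (velocity of joint door below -1.5 rad/s).
Of tub1, tub2, tub3 only 2 to 3 are there at a start; the rules pass over those that are not, and their reading is None.
Of bottle1, bottle2, bottle3 only 2 to 3 are there at a start; the rules pass over those that are not, and their reading is None.
At some moment in a run one of tub1, tub2, tub3 may be knocked a few centimetres aside while the robot is not near it.
It also fails if it takes over 210 s, if anything falls off the work surface, if the arm or the gripper's body presses on something with over 40 N, if the wrist force passes 120 N, or if a joint passes its speed limit or range.

ROBOT

A 6-joint arm with a two-finger parallel gripper is mounted at the origin on the work surface. World frame = base frame: x ahead of the robot, y to its left, z up, the work surface at z = 0. Lengths are in m, angles in rad, forces in N, time in s.
With the tool pointing down it reaches from about 0.275 to 0.725 m from the base axis. Payload 15.9 kg.
Tool frame: the origin (TCP) lies at the very end of the fingers, on their centre line; the grasp point (between the pads) lies robot.hold_point_z behind it (robot.hold_point_z is the distance from the TCP to the grasp point, in m); z points along the fingers, y is the direction in which the jaws open and shut (so a half turn about z gives the same grasp; the last joint's range is limited). The gripper opens to 85 mm and grips with 20 to 120 N. Pads are 22 mm wide; open, the fingers measure 114 mm over their backs; the gripper's body (76 mm by 85 mm) begins 54 mm behind the grasp point. The pads swing forward as they close: fully open they stand 13 mm farther back than shut.
Start: joints at [-1.114, 0.213, -0.034, 1.323, 0, 1.571], TCP at [0.221, -0.449, 0.231] pointing down, gripper open.
Joint ranges: [-2.98, 2.98], [-0.74, 1.72], [-1.14, 1.35], [-2.1, 2.04], [-1.57, 1.44], [-3.14, 3.14]. Speed limits (rad/s): [1.89, 1.89, 2.39, 2.57, 3.14, 3.14].

INTERFACE

Orientations are given as a unit quaternion [x, y, z, w].
In Python, from plant import status, snapshot, camera_info, robot gives the robot as it stands.
- The arm moves only by the shell command python3 -m crank 'ROWS' [OPENING] [FORCE]. ROWS is JSON, a list of rows, each an object of numbers: "x", "y", "z": the shift along the tool's x, y, z in cm; "ax", "ay", "az": the turn, a rotation vector about the tool's x, y, z in degrees. A call has 1 to 12 rows; each row is the pose to reach, as a shift and turn from the pose commanded when the call began, along the tool's axes at that moment; what a row does not reach only later rows make up. A row lasts 1/10 s, in which the tool goes at most 50 mm and 8.59 degrees, less where a joint would pass 70% of its speed; a pose out of reach is approached as far as the arm can. A call with a gripper value outside its range is refused whole. OPENING is the closure in counts, from 0 (fully open) to 255 (shut), set as the call begins (- or left out, the last holds). The fingers move at their own pace and stop on an object; FORCE is the grip in N (left out, the last holds). Time passes only in rows, so rows that repeat a pose let the fingers close. It gives the time, the measured TCP pose, the force and the opening at its end, in the units of the state.
- status.state(): the state, without advancing time (a new reading comes with each control period).
- snapshot(name): name is "scene" or "top"; returns the picture (400x640x3 uint8, red, green, blue); there is no depth.
- camera_info(name): a dict with "camera_matrix" (3x3 intrinsics, pixels), "dist" ([k1, k2, p1, p2, k3] as OpenCV has them; the pictures are not rectified), "rvec" (rotation vector, rad) and "tvec" (3), from world to camera coordinates, as OpenCV has them. Camera axes: x right, y down, z forward; pixel columns grow to the right and rows downward; lengths in m; the calibration is good to about 2 mm. A picture is of the moment at which its call begins. camera_info takes no time and is no camera call.
- robot.hand_in(): hands the job in, once; it reports no verdict.
The state is a dict: "t": time; "q": joint angles; "dq": joint speeds; "joint_torque": joint torques, N m; "position": TCP position; "eef_rot": TCP orientation; "wrist_force": force on the tool from outside, world axes, zero at the start; "torque": the same for the moment, N m; "gripper_width": finger opening in m.
Only numpy, scipy, OpenCV 4.12 (cv2) and the standard library are available. Lean on these libraries where they do the work, as an engineer would, in place of code of your own. Each camera call takes 0.05 s, during which the arm holds its last target. There are 200 camera calls.

## Working session

There is one attempt and no reset: what is moved stays moved. The work goes in short steps, Python scripts to look and compute and a shell command to move; the robot and the scene stay as the last step left them, time stands still between calls to the robot, and variables do not carry over. Pictures are saved under pics/ and viewed, about 12 in all and at most 16, crops included, and the job is handed in when it is done.

```bash
ls; mkdir -p pics
cat > h.py <<'E'
import numpy as np, cv2
from plant import status, snapshot, camera_info, robot
from scipy.spatial.transform import Rotation as R
def px2w(name,uv,z):
    c=camera_info(name);K=np.array(c["camera_matrix"],float);d=np.array(c["dist"],float)
    Rm=cv2.Rodrigues(np.array(c["rvec"],float))[0];t=np.array(c["tvec"],float).ravel()
    n=cv2.undistortPoints(np.array(uv,float).reshape(-1,1,2),K,d).reshape(-1,2)
    o=-Rm.T@t; out=[]
    for p in n:
        r=Rm.T@np.array([p[0],p[1],1]);out.append(o+r*(z-o[2])/r[2])
    return np.array(out)
def w2px(name,P):
    c=camera_info(name)
    return cv2.projectPoints(np.array(P,float).reshape(-1,3),np.array(c["rvec"],float),np.array(c["tvec"],float),np.array(c["camera_matrix"],float),np.array(c["dist"],float))[0].reshape(-1,2)
def save(name,fn,crop=None,s=1):
    im=snapshot(name)[:,:,::-1]
    if crop: im=im[crop[1]:crop[3],crop[0]:crop[2]]
    cv2.imwrite('pics/'+fn,cv2.resize(im,None,fx=s,fy=s,interpolation=cv2.INTER_CUBIC))
E
python3 - <<'E'
from h import *
save('top','t0.png',None,1.25);save('scene','s0.png',None,1.25)
for n in('top','scene'):
    c=camera_info(n);Rm=cv2.Rodrigues(np.array(c['rvec'],float))[0];print(n,c['camera_matrix'],-Rm.T@np.array(c['tvec'],float).ravel(),Rm[2])
print(status.state(),robot.hold_point_z)
E
```

```text
pics
top [[455.69841313   0.         315.24984621]
 [  0.         455.69841313 190.47673303]
 [  0.           0.           1.        ]] [0.43166793 0.02784577 1.30402335] [ 0.09355924  0.00504503 -0.99560093]
scene [[487.12834626   0.         326.03666006]
 [  0.         487.12834626 198.60472461]
 [  0.           0.           1.        ]] [0.64564115 0.52001548 1.66475043] [-0.06886847 -0.31563681 -0.94637759]
{'t': 0.1, 'q': array([-1.11399296e+00,  2.13310885e-01, -3.49755051e-02,  1.32353387e+00,
        1.07014395e-06,  1.57080705e+00]), 'dq': array([ 0.00039008, -0.00106599,  0.00079345, -0.0005766 ,  0.00146048,
       -0.00060924]), 'joint_torque': array([ 3.08361290e-03, -6.87246251e+01,  4.87809777e+01,  1.21470707e-02,
        1.16608944e-04, -1.44209730e-05]), 'position': array([ 0.22040184, -0.44845012,  0.23087197]), 'eef_rot': array([ 9.74030618e-01,  2.26415754e-01, -1.15401719e-04, -4.98792099e-04]), 'wrist_force': array([ 0.37651343, -0.59841612, -0.90965125]), 'torque': array([ 0.06872097, -0.03865046, -0.03449413]), 'gripper_width': 0.08545002680525303} 0.0187
```

View pics/t0.png

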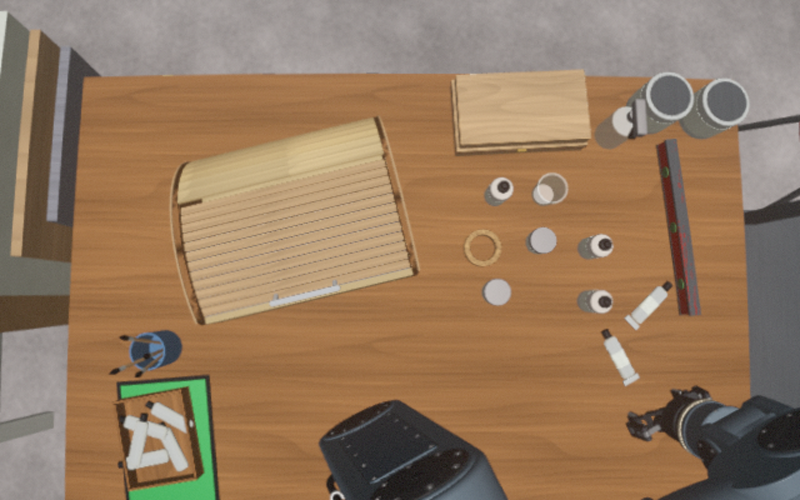

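View pics/s0.png

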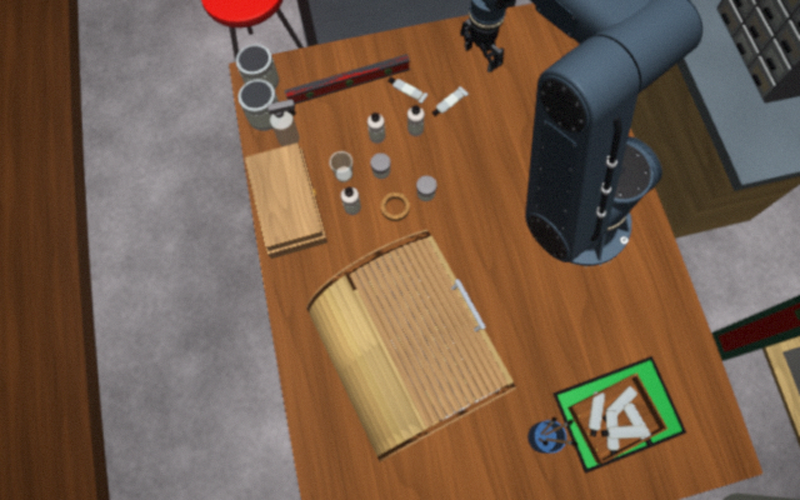

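The top view shows two tubs, with lids at (543,240) and (497,292), and three bottles, with caps at (502,188), (601,245) and (601,301). The glass stands at (551,188) and the tape lies at (483,247). The shut store's handle runs from about (272,301) to (340,287). I'll enlarge crops to measure these.

Run:
```python
from h import *
a=snapshot('top')[:,:,::-1]
x=cv2.resize(a[80:270,125:345],None,fx=3.5,fy=3.5,interpolation=cv2.INTER_CUBIC)[:600]
cv2.imwrite('pics/c1.png',x)
cv2.imwrite('pics/c2.png',cv2.resize(a[120:270,350:510],None,fx=4,fy=4,interpolation=cv2.INTER_CUBIC))
```

```text
(no output)
```

View pics/c1.png

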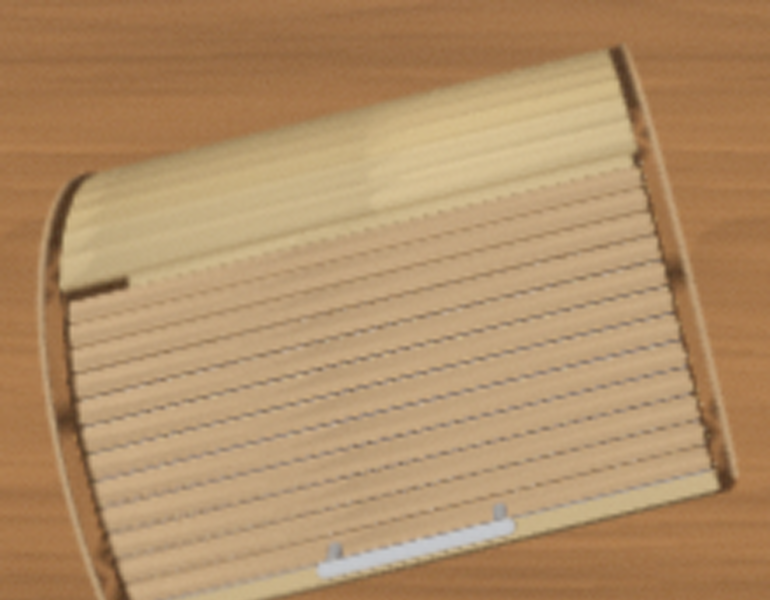

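View pics/c2.png

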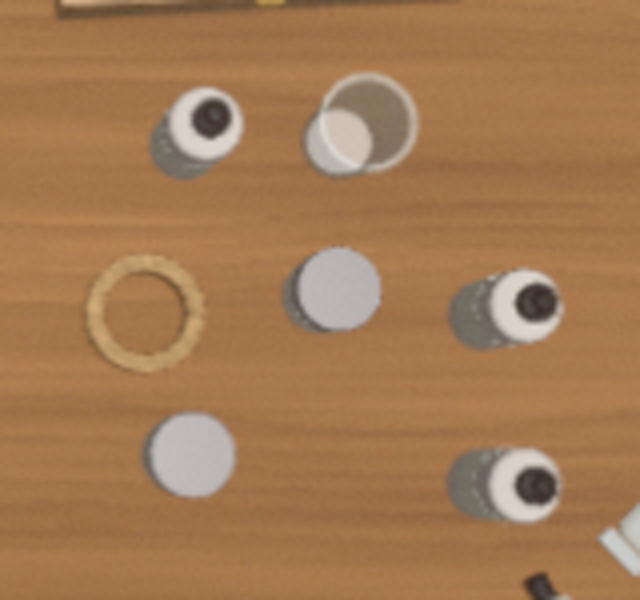

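```bash
cat > store.py <<'E'
from h import *
from scipy.optimize import least_squares
P=np.array([[-.127,.065,.197],[-.127,-.065,.197],[-.135,-.228,.150],[-.135,.228,.150]])
c1=lambda u,v:(125+(u+.5)/3.5-.5,80+(v+.5)/3.5-.5)
uv=np.array([c1(319,571),c1(514,525),c1(734,486),(200/1.25,324/1.25)])
def W(p,P): 
    c,s=np.cos(p[2]),np.sin(p[2]);P=np.atleast_2d(P)
    return np.c_[p[0]+c*P[:,0]-s*P[:,1],p[1]+s*P[:,0]+c*P[:,1],P[:,2]]
if __name__=='__main__':
    f=lambda p:(w2px('top',W(p,P))-uv).ravel()*np.repeat([1,1,1,.5],2)
    r=least_squares(f,[.4,.2,.2]);print(r.x,f(r.x).round(2));np.save('store.npy',r.x)
S=np.load('store.npy')
E
python3 - <<'E'
import subprocess,numpy as np
np.save('store.npy',np.zeros(3));print(subprocess.getoutput('python3 store.py'))
from store import *
c2=lambda L:[(350+(u+.5)/4-.5,120+(v+.5)/4-.5) for u,v in L]
print('tubs',px2w('top',c2([(339,289),(193,455)]),.064).round(4))
print('b96',px2w('top',c2([(206,124),(526,305),(525,485)]),.096).round(4))
print('b130',px2w('top',c2([(211,118),(536,302),(536,486)]),.13).round(4))
print('tape',px2w('top',c2([(146,314)]),.024),'glass',px2w('top',c2([(367,122)]),.085))
print('handle',W(S,[[-.127,0,.197],[.106,0,.207],[.014,0,.03],[-.0785,0,.03]]))
print(w2px('top',W(S,[[.248,-.22,0],[.248,.22,0]]))*1.25)
E
```

```text
[0.54709241 0.23714706 0.23615541] [ 1.61 -0.47 -2.09  0.45  0.47 -0.04  0.09  0.15]
tubs [[ 0.5455 -0.2929  0.064 ]
 [ 0.4319 -0.1908  0.064 ]]
b96 [[ 0.6538 -0.1968  0.096 ]
 [ 0.5322 -0.4116  0.096 ]
 [ 0.4119 -0.4078  0.096 ]]
b130 [[ 0.6515 -0.1938  0.13  ]
 [ 0.5313 -0.406   0.13  ]
 [ 0.4118 -0.4028  0.13  ]]
tape [[ 0.53098553 -0.16567309  0.024     ]] glass [[ 0.65790325 -0.30934756  0.085     ]]
handle [[0.42361734 0.20743332 0.197     ]
 [0.65015035 0.26194751 0.207     ]
 [0.56070384 0.2404226  0.03      ]
 [0.47077121 0.2187807  0.03      ]]
[[374.66576105 117.39149448]
 [193.51590134 160.49156804]]
```

```bash
cat > go.py <<'E'
# go.py x y z yaw_deg(tool x) [s]: prints shift/turn; with 's' the x y are in the store frame
import sys
from store import *
a=[float(v) for v in sys.argv[1:5]]
p=np.array(a[:3])
if 's' in sys.argv: p=W(S,p)[0]
s=status.state();Rc=R.from_quat(s['eef_rot'])
Rt=R.from_euler('z',a[3],degrees=True)*R.from_euler('x',180,degrees=True)
d=Rc.inv().apply(p-s['position'])*100;w=(Rc.inv()*Rt).as_rotvec(degrees=True)
print('world',p.round(4),'shift',d.round(2),'turn',w.round(2),'t',round(s['t'],2),'at',s['position'].round(4),'w',round(s['gripper_width'],4),'F',s['wrist_force'].round(1))
E
python3 go.py -.127 0 .29 103.5 s
```

```text
world [0.4236 0.2074 0.29  ] shift [ 47.17 -49.91  -5.86] turn [-4.000e-02 -3.000e-02 -7.733e+01] t 0.15 at [ 0.2204 -0.4485  0.2309] w 0.0852 F [0.3 0.5 0.3]
```

```bash
python3 -m crank '[{"x":5,"y":-4,"z":-5.9,"az":-8},{"x":47.2,"y":-49.9,"z":-5.9,"az":-77.3},{"x":47.2,"y":-49.9,"z":-5.9,"az":-77.3},{"x":47.2,"y":-49.9,"z":-5.9,"az":-77.3},{"x":47.2,"y":-49.9,"z":-5.9,"az":-77.3},{"x":47.2,"y":-49.9,"z":-5.9,"az":-77.3},{"x":47.2,"y":-49.9,"z":-5.9,"az":-77.3},{"x":47.2,"y":-49.9,"z":-5.9,"az":-77.3},{"x":47.2,"y":-49.9,"z":-5.9,"az":-77.3},{"x":47.2,"y":-49.9,"z":-5.9,"az":-77.3},{"x":47.2,"y":-49.9,"z":-5.9,"az":-77.3},{"x":47.2,"y":-49.9,"z":-5.9,"az":-77.3}]' 100 40; python3 go.py -.127 0 .29 103.5 s
```

```text
world [0.4236 0.2074 0.29  ] shift [ 47.17 -49.91  -5.86] turn [-4.000e-02 -3.000e-02 -7.733e+01] t 0.15 at [ 0.2204 -0.4485  0.2309] w 0.0852 F [0.3 0.5 0.3]invalid input at $[0]: expected keys x, y, z, ax, ay, az
```

```bash
python3 -m crank '[{"x":5,"y":-4,"z":-5.9,"ax":0,"ay":0,"az":-8},{"x":47.2,"y":-49.9,"z":-5.9,"ax":0,"ay":0,"az":-77.3},{"x":47.2,"y":-49.9,"z":-5.9,"ax":0,"ay":0,"az":-77.3},{"x":47.2,"y":-49.9,"z":-5.9,"ax":0,"ay":0,"az":-77.3},{"x":47.2,"y":-49.9,"z":-5.9,"ax":0,"ay":0,"az":-77.3},{"x":47.2,"y":-49.9,"z":-5.9,"ax":0,"ay":0,"az":-77.3},{"x":47.2,"y":-49.9,"z":-5.9,"ax":0,"ay":0,"az":-77.3},{"x":47.2,"y":-49.9,"z":-5.9,"ax":0,"ay":0,"az":-77.3},{"x":47.2,"y":-49.9,"z":-5.9,"ax":0,"ay":0,"az":-77.3},{"x":47.2,"y":-49.9,"z":-5.9,"ax":0,"ay":0,"az":-77.3},{"x":47.2,"y":-49.9,"z":-5.9,"ax":0,"ay":0,"az":-77.3},{"x":47.2,"y":-49.9,"z":-5.9,"ax":0,"ay":0,"az":-77.3}]' 100 40; python3 go.py -.127 0 .29 103.5 s
```

```text
t: 1.35
position: [0.3918, 0.1015, 0.2861]
eef_rot: [0.619, 0.785, 0.0, 0.0]
wrist_force: [2.0, -1.4, 0.2]
gripper_width: 0.0515
world [0.4236 0.2074 0.29  ] shift [ 9.55  5.57 -0.39] turn [ 0.02  0.01 -0.  ] t 1.35 at [0.3918 0.1015 0.2861] w 0.0515 F [ 2.  -1.4  0.2]
```

```bash
python3 -m crank '[{"x":9.5,"y":5.6,"z":4,"ax":0,"ay":0,"az":0},{"x":9.5,"y":5.6,"z":4,"ax":0,"ay":0,"az":0},{"x":9.5,"y":5.6,"z":4,"ax":0,"ay":0,"az":0},{"x":9.5,"y":5.6,"z":4,"ax":0,"ay":0,"az":0}]' 100 40; python3 go.py -.127 0 .184 103.5 s; python3 -c "
from h import *
save('scene','s1.png',(290,130,450,250),5)"
```

```text
t: 1.75
position: [0.4237, 0.2063, 0.2445]
eef_rot: [0.618, 0.786, -0.001, -0.001]
wrist_force: [0.1, -0.2, 0.3]
gripper_width: 0.0518
world [0.4236 0.2074 0.184 ] shift [0.12 0.03 6.05] turn [-0.15  0.02  0.12] t 1.75 at [0.4237 0.2063 0.2445] w 0.0518 F [ 0.1 -0.2  0.3]
```

View pics/s1.png

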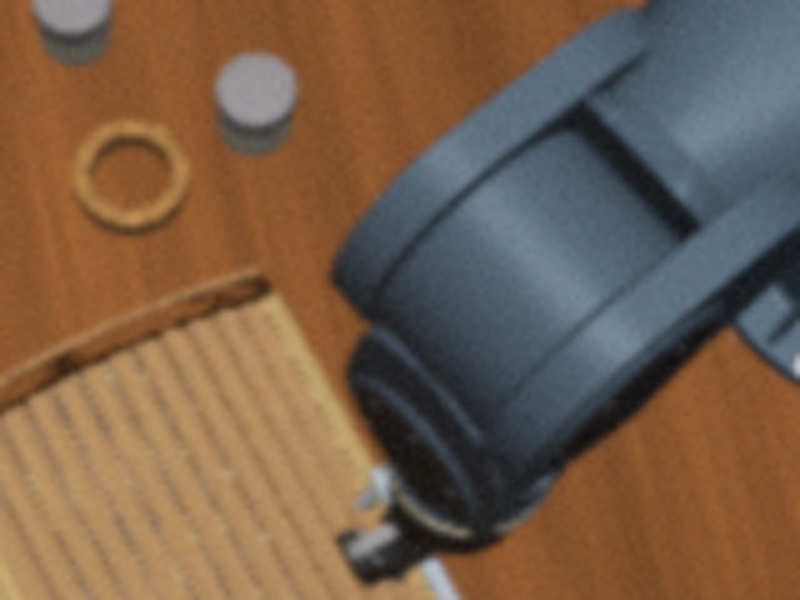

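The fingers straddle the bar around (400,540) in the crop, so I'll descend and pinch.

```bash
python3 -m crank '[{"x":0,"y":0,"z":3,"ax":0,"ay":0,"az":0},{"x":0,"y":0,"z":5,"ax":0,"ay":0,"az":0},{"x":0,"y":0,"z":6,"ax":0,"ay":0,"az":0},{"x":0,"y":0,"z":6,"ax":0,"ay":0,"az":0}]' 100 40; python3 -m crank '[{"x":0,"y":0,"z":0,"ax":0,"ay":0,"az":0},{"x":0,"y":0,"z":0,"ax":0,"ay":0,"az":0},{"x":0,"y":0,"z":0,"ax":0,"ay":0,"az":0},{"x":0,"y":0,"z":0,"ax":0,"ay":0,"az":0},{"x":0,"y":0,"z":0,"ax":0,"ay":0,"az":0},{"x":0,"y":0,"z":0,"ax":0,"ay":0,"az":0}]' 255 40;  python3 go.py -.127 0 .184 103.5 s
python3 - <<'E'
import numpy as np
for d in np.linspace(0,.9,10):
    a=d-.482;x=274*np.sin(a)+127;z=274*np.cos(a)-46-197;print(round(d,2),round(x/10,2),round(-z/10,2))
E
```

```text
t: 2.2
position: [0.4237, 0.2036, 0.1857]
eef_rot: [0.62, 0.785, -0.001, -0.0]
wrist_force: [-0.2, -0.1, 0.7]
gripper_width: 0.052
t: 2.8
position: [0.4244, 0.2048, 0.187]
eef_rot: [0.619, 0.785, 0.0, 0.0]
wrist_force: [-4.1, -2.5, 8.4]
gripper_width: 0.0106
world [0.4236 0.2074 0.184 ] shift [ 0.27 -0.01  0.3 ] turn [ 0.07 -0.   -0.02] t 2.8 at [0.4244 0.2048 0.187 ] w 0.0106 F [-4.1 -2.5  8.4]
0.0 -0.0 0.02
0.1 2.49 -1.13
0.2 5.08 -2.02
0.3 7.74 -2.65
0.4 10.46 -3.01
0.5 13.19 -3.1
0.6 15.93 -2.91
0.7 18.63 -2.45
0.8 21.27 -1.73
0.9 23.82 -0.74
```

```bash
python3 -m crank '[{"x":0,"y":1,"z":-0.4,"ax":0,"ay":0,"az":0},{"x":0,"y":2.5,"z":-1.1,"ax":0,"ay":0,"az":0},{"x":0,"y":5.1,"z":-2.0,"ax":0,"ay":0,"az":0},{"x":0,"y":7.7,"z":-2.6,"ax":0,"ay":0,"az":0},{"x":0,"y":10.5,"z":-3,"ax":0,"ay":0,"az":0},{"x":0,"y":13.2,"z":-3.1,"ax":0,"ay":0,"az":0},{"x":0,"y":15.9,"z":-2.9,"ax":0,"ay":0,"az":0},{"x":0,"y":18.6,"z":-2.4,"ax":0,"ay":0,"az":0},{"x":0,"y":21.3,"z":-1.7,"ax":0,"ay":0,"az":0},{"x":0,"y":23.2,"z":-1,"ax":0,"ay":0,"az":0},{"x":0,"y":23.4,"z":-0.9,"ax":0,"ay":0,"az":0},{"x":0,"y":23.4,"z":-0.9,"ax":0,"ay":0,"az":0}]'; python3 go.py .106 0 .197 103.5 s
```

```text
t: 4.0
position: [0.6498, 0.2594, 0.1943]
eef_rot: [0.619, 0.785, -0.002, -0.002]
wrist_force: [-16.2, -1.5, 0.8]
gripper_width: 0.0104
world [0.6502 0.2619 0.197 ] shift [ 0.24  0.09 -0.27] turn [-0.28 -0.04  0.01] t 4.0 at [0.6498 0.2594 0.1943] w 0.0104 F [-16.2  -1.5   0.8]
```

```bash
python3 -m crank '[{"x":0,"y":0,"z":0,"ax":0,"ay":0,"az":0},{"x":0,"y":0,"z":0,"ax":0,"ay":0,"az":0},{"x":0,"y":0,"z":0,"ax":0,"ay":0,"az":0},{"x":0,"y":0,"z":-3,"ax":0,"ay":0,"az":0},{"x":0,"y":0,"z":-6,"ax":0,"ay":0,"az":0},{"x":0,"y":0,"z":-9,"ax":0,"ay":0,"az":0}]' 90; python3 -m crank '[{"x":-15,"y":-10,"z":-2,"ax":0,"ay":0,"az":8},{"x":-30,"y":-15,"z":-2,"ax":0,"ay":0,"az":8},{"x":-30,"y":-15,"z":-2,"ax":0,"ay":0,"az":8},{"x":-30,"y":-15,"z":-2,"ax":0,"ay":0,"az":8},{"x":-30,"y":-15,"z":-2,"ax":0,"ay":0,"az":8},{"x":-30,"y":-15,"z":-2,"ax":0,"ay":0,"az":8},{"x":-30,"y":-15,"z":-2,"ax":0,"ay":0,"az":8}]' 0; python3 -c "
from h import *
print(status.state()['position'])
save('top','t2.png',(125,80,465,270),2.35)"
```

```text
t: 4.6
position: [0.6514, 0.2591, 0.2866]
eef_rot: [0.619, 0.785, 0.0, 0.0]
wrist_force: [0.3, 0.2, 0.7]
gripper_width: 0.0553
t: 5.3
position: [0.5749, -0.0699, 0.3057]
eef_rot: [0.673, 0.74, 0.0, 0.001]
wrist_force: [0.3, 1.0, -0.3]
gripper_width: 0.0855
[ 0.57490698 -0.06986765  0.30569187]
```

View pics/t2.png

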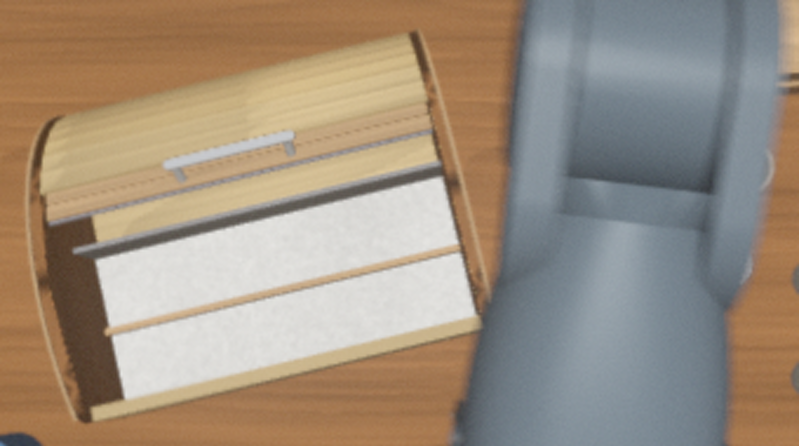

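Run:
```python
from store import *
P=np.array([[-.033,-.215,.052],[-.033,.215,.052],[.106,.065,.207],[.106,-.065,.207],[.060,-.215,.105],[.060,.215,.105]])
q=np.array([[460,247],[107,331],[164,164],[295,135],[440,165],[75,250]],float)
uv=(q+.5)/2.35-.5+[125,80]
f=lambda p:(w2px('top',W(p,P))-uv).ravel()
print(f(S).round(1));r=least_squares(f,S,loss='soft_l1');print(r.x,S,f(r.x).round(1))
```

```text
[-0.2 -0.1 -0.9 -0.2  2.2 -0.  -2.2  0.1  0.4 -1.  -0.5 -0.2]
[0.54654614 0.2363138  0.23564659] [0.54709241 0.23714706 0.23615541] [ 0.1  0.2 -0.7 -0.   2.6  0.2 -1.8  0.3  0.7 -0.8 -0.2 -0. ]
```

```bash
cat > det.py <<'E'
from store import *
# grey lids: low-saturation mid-bright blobs at z=0.064 of 58 mm size
for n in('top','scene'):
    im=snapshot(n);b=im.astype(int);m=((b.max(2)-b.min(2)<28)&(b.min(2)>110)&(b.max(2)<205)).astype(np.uint8)
    m=cv2.morphologyEx(m,cv2.MORPH_OPEN,np.ones((3,3)))
    k,l,st,c=cv2.connectedComponentsWithStats(m)
    for i in range(1,k):
        w=px2w(n,[c[i]],.064)[0]
        if st[i,4]>100 and st[i,4]<700 and .2<w[0]<.8 and -.6<w[1]<.5: print(n,st[i,4],st[i,2:4],w[:2].round(4))
E
python3 det.py; python3 go.py .4319 -.1908 .15 13.5
```

```text
top 108 [12 13] [ 0.4269 -0.5498]
top 156 [14 17] [ 0.3758 -0.4982]
top 128 [13 13] [ 0.3163 -0.4418]
top 143 [15 16] [ 0.2522 -0.4766]
scene 170 [15 14] [ 0.4323 -0.1908]
world [ 0.4319 -0.1908  0.15  ] shift [-10.74 -15.42  15.55] turn [ 7.000e-02 -3.000e-02  8.177e+01] t 5.45 at [ 0.5754 -0.0697  0.3057] w 0.0857 F [-0.9  0.7 -0.2]
```

```bash
python3 -m crank '[{"x":-10.7,"y":-15.4,"z":8,"ax":0,"ay":0,"az":82},{"x":-10.7,"y":-15.4,"z":15.5,"ax":0,"ay":0,"az":82},{"x":-10.7,"y":-15.4,"z":15.5,"ax":0,"ay":0,"az":82},{"x":-10.7,"y":-15.4,"z":15.5,"ax":0,"ay":0,"az":82},{"x":-10.7,"y":-15.4,"z":15.5,"ax":0,"ay":0,"az":82},{"x":-10.7,"y":-15.4,"z":15.5,"ax":0,"ay":0,"az":82},{"x":-10.7,"y":-15.4,"z":15.5,"ax":0,"ay":0,"az":82},{"x":-10.7,"y":-15.4,"z":15.5,"ax":0,"ay":0,"az":82},{"x":-10.7,"y":-15.4,"z":15.5,"ax":0,"ay":0,"az":82},{"x":-10.7,"y":-15.4,"z":15.5,"ax":0,"ay":0,"az":82},{"x":-10.7,"y":-15.4,"z":15.5,"ax":0,"ay":0,"az":82},{"x":-10.7,"y":-15.4,"z":15.5,"ax":0,"ay":0,"az":82}]'; python3 det.py; python3 go.py .432 -.1908 .026 13.5
```

```text
t: 6.65
position: [0.4331, -0.1881, 0.15]
eef_rot: [0.993, 0.119, 0.0, 0.0]
wrist_force: [1.0, 0.1, -0.1]
gripper_width: 0.0858
top 215 [42 17] [0.6722 0.3149]
top 109 [12 13] [ 0.4268 -0.5499]
scene 161 [15 13] [ 0.546  -0.2934]
scene 147 [14 14] [ 0.4356 -0.1903]
world [ 0.432  -0.1908  0.026 ] shift [-0.14  0.22 12.4 ] turn [ 0.   -0.01  0.12] t 6.75 at [ 0.4328 -0.1883  0.15  ] w 0.0854 F [ 1.3 -1.  -0.3]
```

Both tubs are where expected. Next I descend, grip and lift.

```bash
python3 -m crank '[{"x":0,"y":0.2,"z":5,"ax":0,"ay":0,"az":0},{"x":0,"y":0.2,"z":9,"ax":0,"ay":0,"az":0},{"x":0,"y":0.2,"z":12.4,"ax":0,"ay":0,"az":0},{"x":0,"y":0.2,"z":12.4,"ax":0,"ay":0,"az":0}]' 0; python3 -m crank '[{"x":0,"y":0,"z":0,"ax":0,"ay":0,"az":0},{"x":0,"y":0,"z":0,"ax":0,"ay":0,"az":0},{"x":0,"y":0,"z":0,"ax":0,"ay":0,"az":0},{"x":0,"y":0,"z":0,"ax":0,"ay":0,"az":0},{"x":0,"y":0,"z":0,"ax":0,"ay":0,"az":0},{"x":0,"y":0,"z":-5,"ax":0,"ay":0,"az":0},{"x":0,"y":0,"z":-10,"ax":0,"ay":0,"az":0},{"x":0,"y":0,"z":-15,"ax":0,"ay":0,"az":0},{"x":0,"y":0,"z":-20,"ax":0,"ay":0,"az":0},{"x":0,"y":0,"z":-23.5,"ax":0,"ay":0,"az":0},{"x":0,"y":0,"z":-23.5,"ax":0,"ay":0,"az":0}]' 255 40; python3 go.py .012 .08 .26 13.5 s
```

```text
t: 7.15
position: [0.4304, -0.1893, 0.0227]
eef_rot: [0.993, 0.118, -0.003, -0.002]
wrist_force: [0.1, 0.4, 1.2]
gripper_width: 0.0854
t: 8.25
position: [0.435, -0.1914, 0.2672]
eef_rot: [0.993, 0.117, 0.004, 0.002]
wrist_force: [-0.1, -0.8, -3.1]
gripper_width: 0.0573
world [0.54   0.3177 0.26  ] shift [ 22.09 -47.06   0.62] turn [ 0.33 -0.44 -0.01] t 8.25 at [ 0.435  -0.1914  0.2672] w 0.0573 F [-0.1 -0.8 -3.1]
```

```bash
python3 -m crank '[{"x":1.5,"y":-3,"z":0.2,"ax":0,"ay":0,"az":0},{"x":22.1,"y":-47.1,"z":0.4,"ax":0,"ay":0,"az":0},{"x":22.1,"y":-47.1,"z":0.4,"ax":0,"ay":0,"az":0},{"x":22.1,"y":-47.1,"z":0.4,"ax":0,"ay":0,"az":0},{"x":22.1,"y":-47.1,"z":0.4,"ax":0,"ay":0,"az":0},{"x":22.1,"y":-47.1,"z":0.4,"ax":0,"ay":0,"az":0},{"x":22.1,"y":-47.1,"z":0.4,"ax":0,"ay":0,"az":0},{"x":22.1,"y":-47.1,"z":0.4,"ax":0,"ay":0,"az":0},{"x":22.1,"y":-47.1,"z":0.4,"ax":0,"ay":0,"az":0},{"x":22.1,"y":-47.1,"z":0.4,"ax":0,"ay":0,"az":0},{"x":22.1,"y":-47.1,"z":0.4,"ax":0,"ay":0,"az":0},{"x":22.1,"y":-47.1,"z":0.4,"ax":0,"ay":0,"az":0}]'; python3 -m crank '[{"x":0,"y":0,"z":0,"ax":0,"ay":0,"az":0},{"x":0,"y":0,"z":0,"ax":0,"ay":0,"az":0}]'; python3 go.py .012 .08 .059 13.5 s
```

```text
t: 9.45
position: [0.5645, 0.1949, 0.2571]
eef_rot: [0.988, 0.156, -0.004, -0.019]
wrist_force: [-0.1, 1.2, -3.1]
gripper_width: 0.0568
t: 9.65
position: [0.5639, 0.1941, 0.2572]
eef_rot: [0.988, 0.155, -0.004, -0.019]
wrist_force: [-0.6, -0.5, -1.9]
gripper_width: 0.0573
world [0.54   0.3177 0.059 ] shift [  1.56 -11.73  20.28] turn [-2.19  0.17  4.39] t 9.65 at [0.5639 0.1941 0.2572] w 0.0573 F [-0.6 -0.5 -1.9]
```

```bash
python3 -m crank '[{"x":0.8,"y":-5.8,"z":0,"ax":-2.2,"ay":0.2,"az":4.4},{"x":1.5,"y":-11,"z":0,"ax":-2.2,"ay":0.2,"az":4.4},{"x":1.5,"y":-11.7,"z":0,"ax":-2.2,"ay":0.2,"az":4.4},{"x":1.5,"y":-11.7,"z":0,"ax":-2.2,"ay":0.2,"az":4.4},{"x":1.5,"y":-11.7,"z":0,"ax":-2.2,"ay":0.2,"az":4.4},{"x":1.5,"y":-11.7,"z":0,"ax":-2.2,"ay":0.2,"az":4.4}]'; python3 go.py .012 .08 .059 13.5 s
```

```text
t: 10.25
position: [0.5767, 0.2053, 0.2614]
eef_rot: [0.987, 0.16, -0.004, -0.02]
wrist_force: [0.4, -0.1, -1.7]
gripper_width: 0.0568
world [0.54   0.3177 0.059 ] shift [  0.1  -10.97  20.72] turn [-2.39  0.18  4.92] t 10.25 at [0.5767 0.2053 0.2614] w 0.0568 F [ 0.4 -0.1 -1.7]
```

```bash
python3 -c "
from h import *
s=status.state();print(s['q'].round(3),np.hypot(*s['position'][:2]),s['joint_torque'].round(1),s['wrist_force'])"
```

```text
[0.321 0.46  0.388 1.499 0.042 3.141] 0.6121973946658773 [  0.  -91.7  49.6   0.    0.2   0. ] [ 0.37187789 -0.08477342 -1.72565998]
```

```bash
python3 -m crank '[{"x":0,"y":0,"z":0,"ax":0,"ay":0,"az":-88},{"x":0,"y":0,"z":0,"ax":0,"ay":0,"az":-88},{"x":0,"y":0,"z":0,"ax":0,"ay":0,"az":-88},{"x":0,"y":0,"z":0,"ax":0,"ay":0,"az":-88},{"x":0,"y":0,"z":0,"ax":0,"ay":0,"az":-88},{"x":0,"y":0,"z":0,"ax":0,"ay":0,"az":-88},{"x":0,"y":0,"z":0,"ax":0,"ay":0,"az":-88},{"x":0,"y":0,"z":0,"ax":0,"ay":0,"az":-88},{"x":0,"y":0,"z":0,"ax":0,"ay":0,"az":-88},{"x":0,"y":0,"z":0,"ax":0,"ay":0,"az":-88},{"x":0,"y":0,"z":0,"ax":0,"ay":0,"az":-88}]'; python3 go.py .012 .08 .26 193.5 s
```

```text
t: 11.35
position: [0.5767, 0.2053, 0.2615]
eef_rot: [0.596, 0.802, 0.011, -0.017]
wrist_force: [0.9, 0.1, -2.3]
gripper_width: 0.0573
world [0.54   0.3177 0.26  ] shift [11.81 -0.27  0.64] turn [  1.69  -2.02 -86.74] t 11.35 at [0.5767 0.2053 0.2615] w 0.0573 F [ 0.9  0.1 -2.3]
```

```bash
python3 -m crank '[{"x":3,"y":-0.3,"z":0,"ax":1.7,"ay":-2,"az":-86.7},{"x":11.8,"y":-0.3,"z":0,"ax":1.7,"ay":-2,"az":-86.7},{"x":11.8,"y":-0.3,"z":0.6,"ax":1.7,"ay":-2,"az":-86.7},{"x":11.8,"y":-0.3,"z":0.6,"ax":1.7,"ay":-2,"az":-86.7},{"x":11.8,"y":-0.3,"z":0.6,"ax":1.7,"ay":-2,"az":-86.7},{"x":11.8,"y":-0.3,"z":0.6,"ax":1.7,"ay":-2,"az":-86.7},{"x":11.8,"y":-0.3,"z":0.6,"ax":1.7,"ay":-2,"az":-86.7},{"x":11.8,"y":-0.3,"z":0.6,"ax":1.7,"ay":-2,"az":-86.7},{"x":11.8,"y":-0.3,"z":0.6,"ax":1.7,"ay":-2,"az":-86.7},{"x":11.8,"y":-0.3,"z":0.6,"ax":1.7,"ay":-2,"az":-86.7},{"x":11.8,"y":-0.3,"z":0.6,"ax":1.7,"ay":-2,"az":-86.7},{"x":11.8,"y":-0.3,"z":0.6,"ax":1.7,"ay":-2,"az":-86.7}]'; python3 go.py .012 .08 .059 193.5 s
```

```text
t: 12.55
position: [0.5404, 0.3178, 0.2604]
eef_rot: [-0.113, 0.994, 0.0, -0.0]
wrist_force: [0.2, 0.3, -2.1]
gripper_width: 0.0571
world [0.54   0.3177 0.059 ] shift [ 0.03 -0.   20.14] turn [ 0.01 -0.03 -0.58] t 12.55 at [0.5404 0.3178 0.2604] w 0.0571 F [ 0.2  0.3 -2.1]
```

```bash
python3 -m crank '[{"x":0,"y":0,"z":4,"ax":0,"ay":0,"az":-0.6},{"x":0,"y":0,"z":8,"ax":0,"ay":0,"az":-0.6},{"x":0,"y":0,"z":12,"ax":0,"ay":0,"az":-0.6},{"x":0,"y":0,"z":16,"ax":0,"ay":0,"az":-0.6},{"x":0,"y":0,"z":18.5,"ax":0,"ay":0,"az":-0.6},{"x":0,"y":0,"z":19.5,"ax":0,"ay":0,"az":-0.6},{"x":0,"y":0,"z":20,"ax":0,"ay":0,"az":-0.6},{"x":0,"y":0,"z":20.2,"ax":0,"ay":0,"az":-0.6},{"x":0,"y":0,"z":20.4,"ax":0,"ay":0,"az":-0.6}]'; python3 -m crank '[{"x":0,"y":0,"z":0.1,"ax":0,"ay":0,"az":0},{"x":0,"y":0,"z":0.1,"ax":0,"ay":0,"az":0}]'; python3 go.py .012 .08 .056 193.5 s
```

```text
t: 13.45
position: [0.5414, 0.3184, 0.058]
eef_rot: [-0.119, 0.993, 0.001, 0.001]
wrist_force: [-9.6, -6.7, 33.0]
gripper_width: 0.0574
t: 13.65
position: [0.5415, 0.3183, 0.0581]
eef_rot: [-0.119, 0.993, 0.001, 0.001]
wrist_force: [-5.4, -4.3, 16.2]
gripper_width: 0.057
world [0.54   0.3177 0.056 ] shift [ 0.15 -0.02  0.21] turn [0.06 0.16 0.19] t 13.65 at [0.5415 0.3183 0.0581] w 0.057 F [-5.4 -4.3 16.2]
```

```bash
python3 -m crank '[{"x":0,"y":0,"z":-0.1,"ax":0,"ay":0,"az":0},{"x":0,"y":0,"z":-0.1,"ax":0,"ay":0,"az":0},{"x":0,"y":0,"z":-0.1,"ax":0,"ay":0,"az":0},{"x":0,"y":0,"z":-0.1,"ax":0,"ay":0,"az":0},{"x":0,"y":0,"z":-4,"ax":0,"ay":0,"az":0},{"x":0,"y":0,"z":-8,"ax":0,"ay":0,"az":0},{"x":0,"y":0,"z":-12,"ax":0,"ay":0,"az":0},{"x":0,"y":0,"z":-17,"ax":0,"ay":0,"az":0},{"x":0,"y":0,"z":-21,"ax":0,"ay":0,"az":0},{"x":0,"y":0,"z":-21,"ax":0,"ay":0,"az":0}]' 0; python3 go.py .5458 -.293 .2 193.5
```

```text
t: 14.65
position: [0.5421, 0.3188, 0.2713]
eef_rot: [-0.12, 0.993, 0.002, 0.004]
wrist_force: [1.6, 0.9, -0.7]
gripper_width: 0.0852
world [ 0.5458 -0.293   0.2   ] shift [ 14.21 -59.53   6.87] turn [0.15 0.43 0.23] t 14.65 at [0.5421 0.3188 0.2713] w 0.0852 F [ 1.6  0.9 -0.7]
```

```bash
python3 -m crank '[{"x":1,"y":-4,"z":0,"ax":0.1,"ay":0.4,"az":0},{"x":14.2,"y":-59.5,"z":0,"ax":0.1,"ay":0.4,"az":0},{"x":14.2,"y":-59.5,"z":0,"ax":0.1,"ay":0.4,"az":0},{"x":14.2,"y":-59.5,"z":0,"ax":0.1,"ay":0.4,"az":0},{"x":14.2,"y":-59.5,"z":0,"ax":0.1,"ay":0.4,"az":0},{"x":14.2,"y":-59.5,"z":0,"ax":0.1,"ay":0.4,"az":0},{"x":14.2,"y":-59.5,"z":0,"ax":0.1,"ay":0.4,"az":0},{"x":14.2,"y":-59.5,"z":0,"ax":0.1,"ay":0.4,"az":0},{"x":14.2,"y":-59.5,"z":0,"ax":0.1,"ay":0.4,"az":0},{"x":14.2,"y":-59.5,"z":2,"ax":0.1,"ay":0.4,"az":0},{"x":14.2,"y":-59.5,"z":4,"ax":0.1,"ay":0.4,"az":0},{"x":14.2,"y":-59.5,"z":6,"ax":0.1,"ay":0.4,"az":0}]'; python3 det.py; python3 go.py .5458 -.293 .15 193.5
```

```text
t: 15.85
position: [0.5438, -0.2675, 0.222]
eef_rot: [-0.119, 0.993, -0.002, -0.003]
wrist_force: [0.9, 0.1, -0.4]
gripper_width: 0.0852
top 389 [22 23] [0.548  0.3254]
top 149 [19 11] [ 0.532  -0.2938]
scene 160 [15 13] [ 0.5461 -0.2934]
scene 115 [12 12] [ 0.6575 -0.2817]
scene 289 [18 20] [0.5449 0.3177]
world [ 0.5458 -0.293   0.15  ] shift [ 0.08 -2.44  6.76] turn [ 0.04 -0.67 -0.03] t 15.95 at [ 0.5417 -0.269   0.2176] w 0.0857 F [-0.5  1.4 -0.8]
```

```bash
python3 -m crank '[{"x":0.1,"y":-2.4,"z":4,"ax":0,"ay":0,"az":0},{"x":0.1,"y":-2.4,"z":7,"ax":0,"ay":0,"az":0},{"x":0.1,"y":-2.4,"z":7,"ax":0,"ay":0,"az":0}]' 0; python3 go.py .546 -.2934 .026 193.5
```

```text
t: 16.25
position: [0.5457, -0.2877, 0.1476]
eef_rot: [-0.119, 0.993, 0.001, -0.006]
wrist_force: [-0.5, 0.5, 1.0]
gripper_width: 0.0859
world [ 0.546  -0.2934  0.026 ] shift [-0.04 -0.6  12.16] turn [ 0.17 -0.72  0.2 ] t 16.25 at [ 0.5457 -0.2877  0.1476] w 0.0859 F [-0.5  0.5  1. ]
```

```bash
python3 -m crank '[{"x":0,"y":-0.2,"z":4,"ax":0,"ay":-0.5,"az":0},{"x":0,"y":-0.2,"z":8,"ax":0,"ay":-0.5,"az":0},{"x":0,"y":-0.2,"z":12,"ax":0,"ay":-0.5,"az":0},{"x":0,"y":-0.2,"z":12,"ax":0,"ay":-0.5,"az":0}]' 0; python3 -m crank '[{"x":0,"y":0,"z":0,"ax":0,"ay":0,"az":0},{"x":0,"y":0,"z":0,"ax":0,"ay":0,"az":0},{"x":0,"y":0,"z":0,"ax":0,"ay":0,"az":0},{"x":0,"y":0,"z":0,"ax":0,"ay":0,"az":0},{"x":0,"y":0,"z":0,"ax":0,"ay":0,"az":0},{"x":0,"y":0,"z":-5,"ax":0,"ay":0,"az":0},{"x":0,"y":0,"z":-10,"ax":0,"ay":0,"az":0},{"x":0,"y":0,"z":-15,"ax":0,"ay":0,"az":0},{"x":0,"y":0,"z":-20,"ax":0,"ay":0,"az":0},{"x":0,"y":0,"z":-23.5,"ax":0,"ay":0,"az":0},{"x":0,"y":0,"z":-23.5,"ax":0,"ay":0,"az":0}]' 255 40; python3 go.py .012 -.08 .26 193.5 s
```

```text
t: 16.65
position: [0.5453, -0.2891, 0.0287]
eef_rot: [-0.12, 0.993, 0.001, -0.002]
wrist_force: [-0.8, -0.2, -0.1]
gripper_width: 0.0853
t: 17.75
position: [0.5488, -0.2914, 0.2743]
eef_rot: [-0.12, 0.993, -0.004, 0.005]
wrist_force: [0.8, 0.3, -2.2]
gripper_width: 0.0571
world [0.5775 0.1622 0.26  ] shift [-13.55  43.39   1.18] turn [-0.49  0.53  0.24] t 17.75 at [ 0.5488 -0.2914  0.2743] w 0.0571 F [ 0.8  0.3 -2.2]
```

```bash
python3 -m crank '[{"x":-1,"y":3,"z":0,"ax":0,"ay":0,"az":0},{"x":-13.5,"y":43.4,"z":0.8,"ax":0,"ay":0,"az":0},{"x":-13.5,"y":43.4,"z":0.8,"ax":0,"ay":0,"az":0},{"x":-13.5,"y":43.4,"z":0.8,"ax":0,"ay":0,"az":0},{"x":-13.5,"y":43.4,"z":0.8,"ax":0,"ay":0,"az":0},{"x":-13.5,"y":43.4,"z":0.8,"ax":0,"ay":0,"az":0},{"x":-13.5,"y":43.4,"z":0.8,"ax":0,"ay":0,"az":0},{"x":-13.5,"y":43.4,"z":0.8,"ax":0,"ay":0,"az":0},{"x":-13.5,"y":43.4,"z":0.8,"ax":0,"ay":0,"az":0},{"x":-13.5,"y":43.4,"z":0.8,"ax":0,"ay":0,"az":0},{"x":-13.5,"y":43.4,"z":0.8,"ax":0,"ay":0,"az":0},{"x":-13.5,"y":43.4,"z":0.8,"ax":0,"ay":0,"az":0}]'; python3 -m crank '[{"x":0,"y":0,"z":0,"ax":0,"ay":0,"az":0},{"x":0,"y":0,"z":0,"ax":0,"ay":0,"az":0}]'; python3 go.py .012 -.08 .058 193.5 s
```

```text
t: 18.95
position: [0.5751, 0.1634, 0.2588]
eef_rot: [-0.12, 0.993, -0.001, 0.001]
wrist_force: [0.1, -0.3, -2.2]
gripper_width: 0.0568
t: 19.15
position: [0.5753, 0.162, 0.2585]
eef_rot: [-0.119, 0.993, -0.001, 0.001]
wrist_force: [0.1, 0.2, -3.0]
gripper_width: 0.0567
world [0.5775 0.1622 0.058 ] shift [-0.18  0.   20.05] turn [-0.1   0.1   0.16] t 19.15 at [0.5753 0.162  0.2585] w 0.0567 F [ 0.1  0.2 -3. ]
```

```bash
python3 -m crank '[{"x":-0.2,"y":0,"z":4,"ax":0,"ay":0,"az":0},{"x":-0.2,"y":0,"z":8,"ax":0,"ay":0,"az":0},{"x":-0.2,"y":0,"z":12,"ax":0,"ay":0,"az":0},{"x":-0.2,"y":0,"z":16,"ax":0,"ay":0,"az":0},{"x":-0.2,"y":0,"z":18.5,"ax":0,"ay":0,"az":0},{"x":-0.2,"y":0,"z":19.3,"ax":0,"ay":0,"az":0},{"x":-0.2,"y":0,"z":19.7,"ax":0,"ay":0,"az":0},{"x":-0.2,"y":0,"z":19.9,"ax":0,"ay":0,"az":0},{"x":-0.2,"y":0,"z":20,"ax":0,"ay":0,"az":0},{"x":-0.2,"y":0,"z":20,"ax":0,"ay":0,"az":0}]';python3 go.py .012 -.08 .058 193.5 s
```

```text
t: 20.15
position: [0.5787, 0.1629, 0.0635]
eef_rot: [-0.119, 0.993, -0.0, 0.003]
wrist_force: [-24.4, -5.6, 60.4]
gripper_width: 0.0572
world [0.5775 0.1622 0.058 ] shift [ 0.14 -0.04  0.55] turn [-0.06  0.36  0.19] t 20.15 at [0.5787 0.1629 0.0635] w 0.0572 F [-24.4  -5.6  60.4]
```

```bash
python3 -m crank '[{"x":0,"y":0,"z":-0.3,"ax":0,"ay":0,"az":0},{"x":0,"y":0,"z":-0.4,"ax":0,"ay":0,"az":0},{"x":0,"y":0,"z":-0.4,"ax":0,"ay":0,"az":0}]';python3 go.py .012 -.08 .058 193.5 s
```

```text
t: 20.45
position: [0.5783, 0.1628, 0.0638]
eef_rot: [-0.119, 0.993, -0.001, 0.002]
wrist_force: [-6.0, -2.7, 19.6]
gripper_width: 0.0569
world [0.5775 0.1622 0.058 ] shift [ 0.09 -0.04  0.58] turn [-0.1   0.19  0.19] t 20.45 at [0.5783 0.1628 0.0638] w 0.0569 F [-6.  -2.7 19.6]
```

```bash
python3 -m crank '[{"x":0,"y":0,"z":-0.1,"ax":0,"ay":0,"az":0},{"x":0,"y":0,"z":-0.1,"ax":0,"ay":0,"az":0},{"x":0,"y":0,"z":-0.1,"ax":0,"ay":0,"az":0},{"x":0,"y":0,"z":-0.1,"ax":0,"ay":0,"az":0},{"x":0,"y":0,"z":-4,"ax":0,"ay":0,"az":0},{"x":0,"y":0,"z":-8,"ax":0,"ay":0,"az":0},{"x":0,"y":0,"z":-12,"ax":0,"ay":0,"az":0},{"x":0,"y":0,"z":-16,"ax":0,"ay":0,"az":0},{"x":0,"y":0,"z":-20,"ax":0,"ay":0,"az":0},{"x":0,"y":0,"z":-22,"ax":0,"ay":0,"az":0},{"x":0,"y":0,"z":-22,"ax":0,"ay":0,"az":0}]' 0; python3 go.py .412 -.405 .2 193.5
```

```text
t: 21.55
position: [0.5782, 0.1638, 0.2851]
eef_rot: [-0.12, 0.993, -0.0, 0.003]
wrist_force: [-0.1, -0.9, 0.6]
gripper_width: 0.0853
world [ 0.412 -0.405  0.2  ] shift [ 29.7  -51.29   8.41] turn [-0.08  0.34  0.23] t 21.55 at [0.5782 0.1638 0.2851] w 0.0853 F [-0.1 -0.9  0.6]
```

```bash
python3 -m crank '[{"x":2,"y":-3.5,"z":0,"ax":0,"ay":0.3,"az":0},{"x":29.7,"y":-51.3,"z":0,"ax":0,"ay":0.3,"az":0},{"x":29.7,"y":-51.3,"z":0,"ax":0,"ay":0.3,"az":0},{"x":29.7,"y":-51.3,"z":0,"ax":0,"ay":0.3,"az":0},{"x":29.7,"y":-51.3,"z":0,"ax":0,"ay":0.3,"az":0},{"x":29.7,"y":-51.3,"z":0,"ax":0,"ay":0.3,"az":0},{"x":29.7,"y":-51.3,"z":0,"ax":0,"ay":0.3,"az":0},{"x":29.7,"y":-51.3,"z":0,"ax":0,"ay":0.3,"az":0},{"x":29.7,"y":-51.3,"z":2,"ax":0,"ay":0.3,"az":0},{"x":29.7,"y":-51.3,"z":4,"ax":0,"ay":0.3,"az":0},{"x":29.7,"y":-51.3,"z":6,"ax":0,"ay":0.3,"az":0},{"x":29.7,"y":-51.3,"z":8,"ax":0,"ay":0.3,"az":0}]'; python3 -m crank '[{"x":0,"y":0,"z":0,"ax":0,"ay":0,"az":0},{"x":0,"y":0,"z":0,"ax":0,"ay":0,"az":0}]'; python3 det.py; python3 -c "
from h import *
save('top','t3.png',(125,80,525,300),2)"; python3 go.py .412 -.406 .2 193.5
```

```text
t: 22.75
position: [0.4148, -0.3905, 0.216]
eef_rot: [-0.119, 0.993, -0.002, -0.001]
wrist_force: [1.3, -0.2, -0.1]
gripper_width: 0.0854
t: 22.95
position: [0.4147, -0.3879, 0.2151]
eef_rot: [-0.119, 0.993, 0.0, -0.003]
wrist_force: [0.1, -0.1, -0.1]
gripper_width: 0.0855
top 421 [24 23] [0.573  0.1619]
top 389 [22 23] [0.548  0.3254]
top 127 [13 13] [ 0.3164 -0.4418]
scene 118 [12 12] [ 0.6573 -0.2822]
scene 267 [19 17] [0.57   0.1542]
scene 298 [19 21] [0.5445 0.3174]
world [ 0.412 -0.406  0.2  ] shift [ 0.86 -1.72  1.73] turn [-0.13 -0.19  0.3 ] t 23.1 at [ 0.4163 -0.3872  0.2172] w 0.0853 F [-0.3  0.2  0.5]
```

View pics/t3.png

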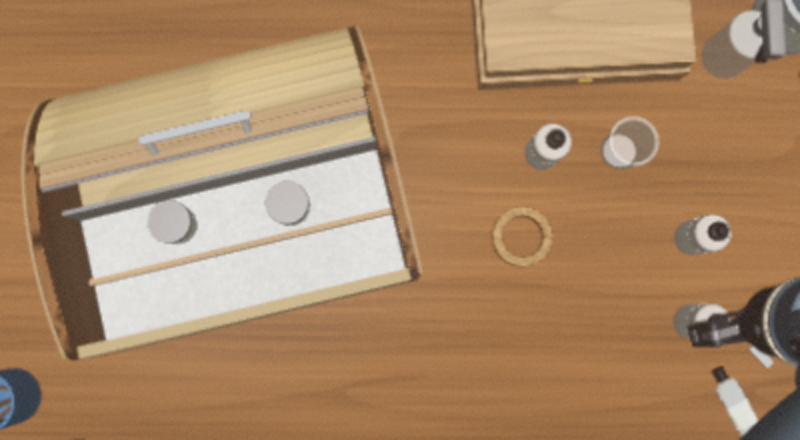

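Both tubs stand in the back row, with lids at (171,221) and (288,203), and the other things on the bench are unmoved. I'll check the tub lids in store coordinates.

```bash
python3 - <<'E'
from store import *
uv=(np.array([[171,221],[288,203]])+.5)/2-.5+[125,80]
p=px2w('top',uv,.094);c,s=np.cos(S[2]),np.sin(S[2])
d=p[:,:2]-S[:2];print(p.round(4),(d@np.array([[c,-s],[s,c]])).round(4))
E
python3 go.py .412 -.406 .2 193.5
```

```text
[[0.545  0.3156 0.094 ]
 [0.5697 0.1585 0.094 ]] [[ 0.0163  0.0768]
 [ 0.0036 -0.0818]]
world [ 0.412 -0.406  0.2  ] shift [ 0.86 -1.72  1.73] turn [-0.13 -0.19  0.3 ] t 23.1 at [ 0.4163 -0.3872  0.2172] w 0.0853 F [-0.3  0.2  0.5]
```

```bash
cat > tri.py <<'E'
from store import *
def blobs(n):
    b=snapshot(n).astype(int);m=((b.max(2)-b.min(2)<28)&(b.min(2)>110)&(b.max(2)<205)).astype(np.uint8)
    m=cv2.morphologyEx(m,cv2.MORPH_OPEN,np.ones((3,3)))
    k,l,st,c=cv2.connectedComponentsWithStats(m);return [c[i] for i in range(1,k) if 100<st[i,4]<700]
A,B=blobs('top'),blobs('scene');c,s=np.cos(S[2]),np.sin(S[2])
st=lambda p:((p[:2]-S[:2])@np.array([[c,-s],[s,c]])).round(4)
for a in A:
  for b in B:
    zs=np.linspace(.02,.15,131);e=[np.linalg.norm(px2w('top',[a],z)[0]-px2w('scene',[b],z)[0]) for z in zs];i=int(np.argmin(e))
    if e[i]<.008: print('lid z',zs[i].round(3),'err',e[i].round(4),'store',st(px2w('top',[a],zs[i])[0]),st(px2w('scene',[b],zs[i])[0]))
E
python3 tri.py
```

```text
lid z 0.127 err 0.0034 store [ 0.0821 -0.7325] [ 0.0841 -0.7353]Traceback (most recent call last):
  File "tri.py", line 10, in <module>
    zs=np.linspace(.02,.15,131);e=[np.linalg.norm(px2w('top',[a],z)[0]-px2w('scene',[b],z)[0]) for z in zs];i=int(np.argmin(e))
                                                                       ~~~~^^^^^^^^^^^^^^^
  File "h.py", line 5, in px2w
    c=camera_info(name);K=np.array(c["camera_matrix"],float);d=np.array(c["dist"],float)
ValueError: time passes only in moves, steps and waits
```

```bash
sed -i 's/^from scipy.spatial/from functools import lru_cache\ncamera_info=lru_cache(None)(camera_info)\nfrom scipy.spatial/' h.py; python3 tri.py
```

```text
lid z 0.13 err 0.0023 store [ 0.083  -0.7314] [ 0.0842 -0.7333]
lid z 0.086 err 0.0005 store [ 0.0046 -0.081 ] [ 0.005  -0.0813]
lid z 0.085 err 0.0001 store [0.0183 0.0812] [0.0184 0.0811]
lid z 0.046 err 0.0006 store [-0.313   0.3776] [-0.3134  0.378 ]
```

```bash
python3 -m crank '[{"x":0.8,"y":-1.7,"z":1.7,"ax":0,"ay":-0.2,"az":0.3},{"x":0.8,"y":-1.7,"z":1.7,"ax":0,"ay":-0.2,"az":0.3},{"x":0.8,"y":-1.7,"z":1.7,"ax":0,"ay":-0.2,"az":0.3}]' 0; python3 -c "
from h import *
save('scene','s3.png',(260,60,440,190),4)"; python3 go.py .412 -.406 .063 193.5
```

```text
t: 23.6
position: [0.4119, -0.4061, 0.1997]
eef_rot: [-0.117, 0.993, -0.001, -0.0]
wrist_force: [-0.4, 0.7, -0.2]
gripper_width: 0.0856
world [ 0.412 -0.406  0.063] shift [ 0.    0.03 13.71] turn [-0.1  -0.02 -0.06] t 23.65 at [ 0.4121 -0.406   0.2001] w 0.0856 F [ 0.8  0.6 -1. ]
```

View pics/s3.png

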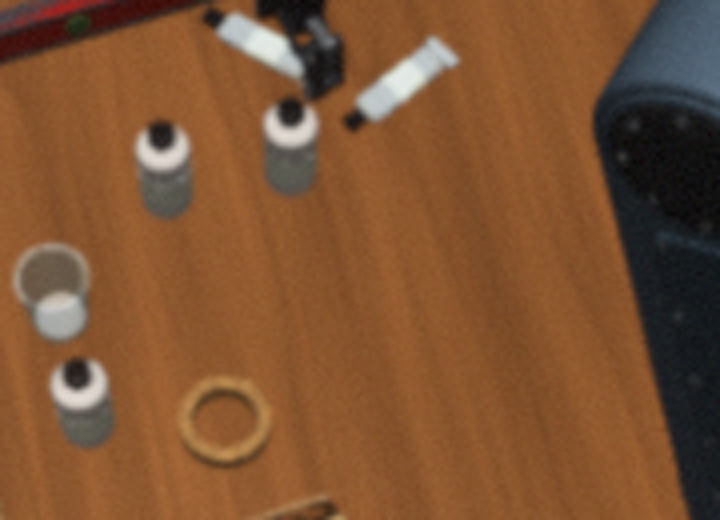

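The crop shows three bottles, with body tops at (163,148), (291,127) and (80,386). The gripper is beside the near one.

Run:
```python
from h import *
f=lambda L:(np.array(L)+.5)/4-.5+[260,60]
print(px2w('scene',f([(163,148),(291,127),(80,386)]),.096).round(4))
print(px2w('scene',f([(162,131),(292,108),(77,372)]),.13).round(4))
```

```text
[[ 0.5319 -0.4111  0.096 ]
 [ 0.4122 -0.4051  0.096 ]
 [ 0.6538 -0.1946  0.096 ]]
[[ 0.5315 -0.4084  0.13  ]
 [ 0.4117 -0.4041  0.13  ]
 [ 0.6535 -0.1926  0.13  ]]
```

```bash
python3 -m crank '[{"x":0,"y":0,"z":4,"ax":0,"ay":0,"az":0},{"x":0,"y":0,"z":8,"ax":0,"ay":0,"az":0},{"x":0,"y":0,"z":12,"ax":0,"ay":0,"az":0},{"x":0,"y":0,"z":13.7,"ax":0,"ay":0,"az":0},{"x":0,"y":0,"z":13.7,"ax":0,"ay":0,"az":0}]' 0; python3 -m crank '[{"x":0,"y":0,"z":0,"ax":0,"ay":0,"az":0},{"x":0,"y":0,"z":0,"ax":0,"ay":0,"az":0},{"x":0,"y":0,"z":0,"ax":0,"ay":0,"az":0},{"x":0,"y":0,"z":0,"ax":0,"ay":0,"az":0},{"x":0,"y":0,"z":0,"ax":0,"ay":0,"az":0},{"x":0,"y":0,"z":0,"ax":0,"ay":0,"az":0},{"x":0,"y":0,"z":-5,"ax":0,"ay":0,"az":0},{"x":0,"y":0,"z":-10,"ax":0,"ay":0,"az":0},{"x":0,"y":0,"z":-15,"ax":0,"ay":0,"az":0},{"x":0,"y":0,"z":-20,"ax":0,"ay":0,"az":0},{"x":0,"y":0,"z":-23.5,"ax":0,"ay":0,"az":0},{"x":0,"y":0,"z":-23.5,"ax":0,"ay":0,"az":0}]' 255 40; python3 go.py -.0785 .13 .30 193.5 s
```

```text
t: 24.15
position: [0.4111, -0.4051, 0.0608]
eef_rot: [-0.117, 0.993, 0.001, -0.001]
wrist_force: [0.2, 0.7, 0.3]
gripper_width: 0.0854
t: 25.35
position: [0.413, -0.4073, 0.3035]
eef_rot: [-0.117, 0.993, -0.004, 0.003]
wrist_force: [0.8, -1.2, -2.6]
gripper_width: 0.0487
world [0.4404 0.3452 0.3   ] shift [-20.14  72.56  -0.22] turn [-0.52  0.24 -0.07] t 25.35 at [ 0.413  -0.4073  0.3035] w 0.0487 F [ 0.8 -1.2 -2.6]
```

```bash
python3 -m crank '[{"x":-1,"y":3,"z":0,"ax":0,"ay":0,"az":0},{"x":-20.1,"y":72.6,"z":0,"ax":0,"ay":0,"az":0},{"x":-20.1,"y":72.6,"z":0,"ax":0,"ay":0,"az":0},{"x":-20.1,"y":72.6,"z":0,"ax":0,"ay":0,"az":0},{"x":-20.1,"y":72.6,"z":0,"ax":0,"ay":0,"az":0},{"x":-20.1,"y":72.6,"z":0,"ax":0,"ay":0,"az":0},{"x":-20.1,"y":72.6,"z":0,"ax":0,"ay":0,"az":0},{"x":-20.1,"y":72.6,"z":0,"ax":0,"ay":0,"az":0},{"x":-20.1,"y":72.6,"z":0,"ax":0,"ay":0,"az":0},{"x":-20.1,"y":72.6,"z":0,"ax":0,"ay":0,"az":0},{"x":-20.1,"y":72.6,"z":0,"ax":0,"ay":0,"az":0},{"x":-20.1,"y":72.6,"z":0,"ax":0,"ay":0,"az":0}]'; python3 go.py -.0785 .13 .30 193.5 s
```

```text
t: 26.55
position: [0.4323, 0.177, 0.2964]
eef_rot: [-0.117, 0.993, -0.001, 0.0]
wrist_force: [1.5, -0.6, -2.6]
gripper_width: 0.0492
world [0.4404 0.3452 0.3   ] shift [-4.7  16.17 -0.38] turn [-0.1  -0.01 -0.06] t 26.55 at [0.4323 0.177  0.2964] w 0.0492 F [ 1.5 -0.6 -2.6]
```

```bash
python3 -m crank '[{"x":-1.4,"y":4.9,"z":-0.3,"ax":0,"ay":0,"az":0},{"x":-2.8,"y":9.5,"z":-0.3,"ax":0,"ay":0,"az":0},{"x":-4,"y":13,"z":-0.3,"ax":0,"ay":0,"az":0},{"x":-4.5,"y":15.2,"z":-0.3,"ax":0,"ay":0,"az":0},{"x":-4.5,"y":15.8,"z":-0.3,"ax":0,"ay":0,"az":0},{"x":-4.5,"y":15.8,"z":-0.3,"ax":0,"ay":0,"az":0}]'; python3 -m crank '[{"x":0,"y":0,"z":0,"ax":0,"ay":0,"az":0},{"x":0,"y":0,"z":0,"ax":0,"ay":0,"az":0}]'; python3 go.py -.0785 .13 .0955 193.5 s
```

```text
t: 27.15
position: [0.4396, 0.3394, 0.2988]
eef_rot: [-0.118, 0.993, -0.001, -0.001]
wrist_force: [-0.3, 0.6, -2.4]
gripper_width: 0.0492
t: 27.35
position: [0.4402, 0.338, 0.2996]
eef_rot: [-0.116, 0.993, -0.001, 0.0]
wrist_force: [-0.0, -0.8, -2.2]
gripper_width: 0.0489
world [0.4404 0.3452 0.0955] shift [-0.18  0.72 20.41] turn [-0.09 -0.01 -0.13] t 27.35 at [0.4402 0.338  0.2996] w 0.0489 F [-0.  -0.8 -2.2]
```

```bash
python3 -m crank '[{"x":-0.2,"y":0.7,"z":4,"ax":0,"ay":0,"az":0},{"x":-0.2,"y":0.7,"z":8,"ax":0,"ay":0,"az":0},{"x":-0.2,"y":0.7,"z":12,"ax":0,"ay":0,"az":0},{"x":-0.2,"y":0.7,"z":16,"ax":0,"ay":0,"az":0},{"x":-0.2,"y":0.7,"z":18.5,"ax":0,"ay":0,"az":0},{"x":-0.2,"y":0.7,"z":19.5,"ax":0,"ay":0,"az":0},{"x":-0.2,"y":0.7,"z":19.9,"ax":0,"ay":0,"az":0},{"x":-0.2,"y":0.7,"z":20,"ax":0,"ay":0,"az":0},{"x":-0.2,"y":0.7,"z":20,"ax":0,"ay":0,"az":0}]'; python3 go.py -.0785 .13 .0955 193.5 s
```

```text
t: 28.25
position: [0.4411, 0.3464, 0.1007]
eef_rot: [-0.117, 0.993, -0.0, 0.001]
wrist_force: [0.3, -0.2, -3.0]
gripper_width: 0.0492
world [0.4404 0.3452 0.0955] shift [ 0.1  -0.1   0.52] turn [-0.05  0.08 -0.08] t 28.25 at [0.4411 0.3464 0.1007] w 0.0492 F [ 0.3 -0.2 -3. ]
```

```bash
python3 -m crank '[{"x":0.1,"y":-0.1,"z":0.2,"ax":0,"ay":0,"az":0},{"x":0.1,"y":-0.1,"z":0.4,"ax":0,"ay":0,"az":0},{"x":0.1,"y":-0.1,"z":0.5,"ax":0,"ay":0,"az":0},{"x":0.1,"y":-0.1,"z":0.6,"ax":0,"ay":0,"az":0},{"x":0.1,"y":-0.1,"z":0.6,"ax":0,"ay":0,"az":0}]'; python3 go.py -.0785 .13 .0955 193.5 s
```

```text
t: 28.75
position: [0.4401, 0.3449, 0.0945]
eef_rot: [-0.117, 0.993, -0.001, 0.001]
wrist_force: [-2.5, -4.5, 13.4]
gripper_width: 0.0485
world [0.4404 0.3452 0.0955] shift [-0.03  0.02 -0.1 ] turn [-0.08  0.06 -0.07] t 28.75 at [0.4401 0.3449 0.0945] w 0.0485 F [-2.5 -4.5 13.4]
```

```bash
python3 -m crank '[{"x":0,"y":0,"z":-0.1,"ax":0,"ay":0,"az":0},{"x":0,"y":0,"z":-0.1,"ax":0,"ay":0,"az":0},{"x":0,"y":0,"z":-0.1,"ax":0,"ay":0,"az":0},{"x":0,"y":0,"z":-0.1,"ax":0,"ay":0,"az":0},{"x":0,"y":0,"z":-0.1,"ax":0,"ay":0,"az":0},{"x":0,"y":0,"z":-4,"ax":0,"ay":0,"az":0},{"x":0,"y":0,"z":-8,"ax":0,"ay":0,"az":0},{"x":0,"y":0,"z":-12,"ax":0,"ay":0,"az":0},{"x":0,"y":0,"z":-16,"ax":0,"ay":0,"az":0},{"x":0,"y":0,"z":-20,"ax":0,"ay":0,"az":0},{"x":0,"y":0,"z":-20,"ax":0,"ay":0,"az":0}]' 0; python3 go.py .5318 -.4095 .28 193.5
```

```text
t: 29.85
position: [0.4409, 0.3461, 0.2985]
eef_rot: [-0.117, 0.993, 0.001, 0.003]
wrist_force: [0.8, -0.2, -0.1]
gripper_width: 0.0856
world [ 0.5318 -0.4095  0.28  ] shift [  8.73 -75.61   1.69] turn [ 0.08  0.36 -0.07] t 29.85 at [0.4409 0.3461 0.2985] w 0.0856 F [ 0.8 -0.2 -0.1]
```

```bash
python3 -m crank '[{"x":0.4,"y":-3,"z":0,"ax":0,"ay":0.3,"az":0},{"x":8.7,"y":-75.6,"z":1,"ax":0,"ay":0.3,"az":0},{"x":8.7,"y":-75.6,"z":1,"ax":0,"ay":0.3,"az":0},{"x":8.7,"y":-75.6,"z":1,"ax":0,"ay":0.3,"az":0},{"x":8.7,"y":-75.6,"z":1,"ax":0,"ay":0.3,"az":0},{"x":8.7,"y":-75.6,"z":1,"ax":0,"ay":0.3,"az":0},{"x":8.7,"y":-75.6,"z":1,"ax":0,"ay":0.3,"az":0},{"x":8.7,"y":-75.6,"z":1,"ax":0,"ay":0.3,"az":0},{"x":8.7,"y":-75.6,"z":1,"ax":0,"ay":0.3,"az":0},{"x":8.7,"y":-75.6,"z":1,"ax":0,"ay":0.3,"az":0},{"x":8.7,"y":-75.6,"z":1,"ax":0,"ay":0.3,"az":0},{"x":8.7,"y":-75.6,"z":1,"ax":0,"ay":0.3,"az":0}]'; python3 go.py .5318 -.4095 .2 193.5
```

```text
t: 31.05
position: [0.5086, -0.2331, 0.2864]
eef_rot: [-0.117, 0.993, -0.001, -0.003]
wrist_force: [0.7, 0.4, 0.3]
gripper_width: 0.0851
world [ 0.5318 -0.4095  0.2   ] shift [  1.79 -17.69   8.68] turn [-0.08 -0.33 -0.08] t 31.05 at [ 0.5086 -0.2331  0.2864] w 0.0851 F [0.7 0.4 0.3]
```

```bash
python3 -m crank '[{"x":0.5,"y":-4.9,"z":0,"ax":0,"ay":-0.2,"az":0},{"x":1,"y":-9.5,"z":2,"ax":0,"ay":-0.2,"az":0},{"x":1.5,"y":-13.5,"z":4,"ax":0,"ay":-0.2,"az":0},{"x":1.7,"y":-16.5,"z":6,"ax":0,"ay":-0.2,"az":0},{"x":1.7,"y":-17.3,"z":8,"ax":0,"ay":-0.2,"az":0},{"x":1.7,"y":-17.3,"z":8,"ax":0,"ay":-0.2,"az":0},{"x":1.7,"y":-17.3,"z":8,"ax":0,"ay":-0.2,"az":0}]'; python3 go.py .5318 -.4095 .063 193.5
```

```text
t: 31.75
position: [0.5319, -0.4028, 0.2072]
eef_rot: [-0.117, 0.993, -0.001, -0.001]
wrist_force: [0.4, 0.4, 1.1]
gripper_width: 0.0854
world [ 0.5318 -0.4095  0.063 ] shift [ 0.13 -0.64 14.42] turn [-0.04 -0.16 -0.06] t 31.75 at [ 0.5319 -0.4028  0.2072] w 0.0854 F [0.4 0.4 1.1]
```

```bash
python3 -m crank '[{"x":0.1,"y":-0.6,"z":3,"ax":0,"ay":0,"az":0},{"x":0.1,"y":-0.6,"z":7,"ax":0,"ay":0,"az":0},{"x":0.1,"y":-0.6,"z":11,"ax":0,"ay":0,"az":0},{"x":0.1,"y":-0.6,"z":14.4,"ax":0,"ay":0,"az":0},{"x":0.1,"y":-0.6,"z":14.4,"ax":0,"ay":0,"az":0}]' 0; python3 -m crank '[{"x":0,"y":0,"z":0,"ax":0,"ay":0,"az":0},{"x":0,"y":0,"z":0,"ax":0,"ay":0,"az":0},{"x":0,"y":0,"z":0,"ax":0,"ay":0,"az":0},{"x":0,"y":0,"z":0,"ax":0,"ay":0,"az":0},{"x":0,"y":0,"z":0,"ax":0,"ay":0,"az":0},{"x":0,"y":0,"z":0,"ax":0,"ay":0,"az":0},{"x":0,"y":0,"z":-5,"ax":0,"ay":0,"az":0},{"x":0,"y":0,"z":-10,"ax":0,"ay":0,"az":0},{"x":0,"y":0,"z":-15,"ax":0,"ay":0,"az":0},{"x":0,"y":0,"z":-20,"ax":0,"ay":0,"az":0},{"x":0,"y":0,"z":-23.5,"ax":0,"ay":0,"az":0},{"x":0,"y":0,"z":-23.5,"ax":0,"ay":0,"az":0}]' 255 40; python3 go.py -.0785 0 .30 193.5 s
```

```text
t: 32.25
position: [0.5308, -0.4075, 0.0605]
eef_rot: [-0.118, 0.993, 0.001, -0.003]
wrist_force: [0.3, -0.0, 0.8]
gripper_width: 0.0853
t: 33.45
position: [0.534, -0.4101, 0.3053]
eef_rot: [-0.117, 0.993, -0.005, 0.003]
wrist_force: [0.7, -0.3, -2.7]
gripper_width: 0.0487
world [0.4708 0.2188 0.3   ] shift [-8.470e+00  6.264e+01 -4.000e-02] turn [-0.55  0.25 -0.07] t 33.45 at [ 0.534  -0.4101  0.3053] w 0.0487 F [ 0.7 -0.3 -2.7]
```

```bash
python3 -m crank '[{"x":-0.4,"y":3,"z":0,"ax":0,"ay":0,"az":0},{"x":-8.4,"y":62.6,"z":0,"ax":0,"ay":0,"az":0},{"x":-8.4,"y":62.6,"z":0,"ax":0,"ay":0,"az":0},{"x":-8.4,"y":62.6,"z":0,"ax":0,"ay":0,"az":0},{"x":-8.4,"y":62.6,"z":0,"ax":0,"ay":0,"az":0},{"x":-8.4,"y":62.6,"z":0,"ax":0,"ay":0,"az":0},{"x":-8.4,"y":62.6,"z":0,"ax":0,"ay":0,"az":0},{"x":-8.4,"y":62.6,"z":0,"ax":0,"ay":0,"az":0},{"x":-8.4,"y":62.6,"z":0,"ax":0,"ay":0,"az":0},{"x":-8.4,"y":62.6,"z":0,"ax":0,"ay":0,"az":0},{"x":-8.4,"y":62.6,"z":0,"ax":0,"ay":0,"az":0},{"x":-8.4,"y":62.6,"z":0,"ax":0,"ay":0,"az":0}]'; python3 -m crank '[{"x":0,"y":0,"z":0,"ax":0,"ay":0,"az":0},{"x":0,"y":0,"z":0,"ax":0,"ay":0,"az":0}]'; python3 go.py -.0785 0 .30 193.5 s
```

```text
t: 34.65
position: [0.4733, 0.17, 0.2975]
eef_rot: [-0.117, 0.993, -0.001, -0.001]
wrist_force: [1.8, 0.0, -2.5]
gripper_width: 0.0489
t: 34.85
position: [0.4736, 0.1691, 0.2971]
eef_rot: [-0.118, 0.993, -0.001, -0.001]
wrist_force: [0.1, -1.2, -3.1]
gripper_width: 0.0488
world [0.4708 0.2188 0.3   ] shift [-0.89  4.9  -0.3 ] turn [-0.1  -0.12  0.09] t 34.85 at [0.4736 0.1691 0.2971] w 0.0488 F [ 0.1 -1.2 -3.1]
```

```bash
python3 -m crank '[{"x":-0.5,"y":3,"z":0,"ax":0,"ay":0,"az":0},{"x":-0.9,"y":4.9,"z":0,"ax":0,"ay":0,"az":0},{"x":-0.9,"y":4.9,"z":2,"ax":0,"ay":0,"az":0},{"x":-0.9,"y":4.9,"z":6,"ax":0,"ay":0,"az":0},{"x":-0.9,"y":4.9,"z":10,"ax":0,"ay":0,"az":0},{"x":-0.9,"y":4.9,"z":14,"ax":0,"ay":0,"az":0},{"x":-0.9,"y":4.9,"z":17.5,"ax":0,"ay":0,"az":0},{"x":-0.9,"y":4.9,"z":19,"ax":0,"ay":0,"az":0},{"x":-0.9,"y":4.9,"z":19.5,"ax":0,"ay":0,"az":0},{"x":-0.9,"y":4.9,"z":19.5,"ax":0,"ay":0,"az":0},{"x":-0.9,"y":4.9,"z":19.5,"ax":0,"ay":0,"az":0}]'; python3 go.py -.0785 0 .095 193.5 s
```

```text
t: 35.95
position: [0.472, 0.2172, 0.1032]
eef_rot: [-0.117, 0.993, -0.001, -0.0]
wrist_force: [0.8, -0.3, -2.3]
gripper_width: 0.0489
world [0.4708 0.2188 0.095 ] shift [0.08 0.19 0.82] turn [-0.08 -0.03 -0.11] t 35.95 at [0.472  0.2172 0.1032] w 0.0489 F [ 0.8 -0.3 -2.3]
```

```bash
python3 -m crank '[{"x":0.1,"y":0,"z":0.3,"ax":0,"ay":0,"az":0},{"x":0.1,"y":0,"z":0.5,"ax":0,"ay":0,"az":0},{"x":0.1,"y":0,"z":0.7,"ax":0,"ay":0,"az":0},{"x":0.1,"y":0,"z":0.8,"ax":0,"ay":0,"az":0},{"x":0.1,"y":0,"z":0.8,"ax":0,"ay":0,"az":0}]'; python3 go.py -.0785 0 .095 193.5 s
```

```text
t: 36.45
position: [0.4713, 0.2174, 0.0961]
eef_rot: [-0.117, 0.993, -0.001, 0.001]
wrist_force: [-5.7, -6.3, 29.1]
gripper_width: 0.0485
world [0.4708 0.2188 0.095 ] shift [0.02 0.15 0.11] turn [-0.08  0.06 -0.07] t 36.45 at [0.4713 0.2174 0.0961] w 0.0485 F [-5.7 -6.3 29.1]
```

```bash
python3 -m crank '[{"x":0,"y":0,"z":-0.2,"ax":0,"ay":0,"az":0},{"x":0,"y":0,"z":-0.2,"ax":0,"ay":0,"az":0}]'; python3 -m crank '[{"x":0,"y":0,"z":0,"ax":0,"ay":0,"az":0},{"x":0,"y":0,"z":0,"ax":0,"ay":0,"az":0},{"x":0,"y":0,"z":0,"ax":0,"ay":0,"az":0},{"x":0,"y":0,"z":0,"ax":0,"ay":0,"az":0},{"x":0,"y":0,"z":-4,"ax":0,"ay":0,"az":0},{"x":0,"y":0,"z":-8,"ax":0,"ay":0,"az":0},{"x":0,"y":0,"z":-12,"ax":0,"ay":0,"az":0},{"x":0,"y":0,"z":-16,"ax":0,"ay":0,"az":0},{"x":0,"y":0,"z":-19,"ax":0,"ay":0,"az":0},{"x":0,"y":0,"z":-19,"ax":0,"ay":0,"az":0}]' 0; python3 go.py .653 -.1945 .25 193.5
```

```text
t: 36.65
position: [0.4704, 0.2173, 0.0963]
eef_rot: [-0.117, 0.993, -0.001, -0.001]
wrist_force: [-0.3, 0.0, -3.4]
gripper_width: 0.0488
t: 37.65
position: [0.4719, 0.2182, 0.2899]
eef_rot: [-0.117, 0.993, -0.0, 0.002]
wrist_force: [-0.2, -0.4, 0.1]
gripper_width: 0.0853
world [ 0.653  -0.1945  0.25  ] shift [ -8.02 -44.34   4.04] turn [-0.02  0.2  -0.07] t 37.65 at [0.4719 0.2182 0.2899] w 0.0853 F [-0.2 -0.4  0.1]
```

```bash
python3 -m crank '[{"x":-0.6,"y":-3,"z":0,"ax":0,"ay":0.2,"az":0},{"x":-8,"y":-44.3,"z":0,"ax":0,"ay":0.2,"az":0},{"x":-8,"y":-44.3,"z":0,"ax":0,"ay":0.2,"az":0},{"x":-8,"y":-44.3,"z":0,"ax":0,"ay":0.2,"az":0},{"x":-8,"y":-44.3,"z":0,"ax":0,"ay":0.2,"az":0},{"x":-8,"y":-44.3,"z":0,"ax":0,"ay":0.2,"az":0},{"x":-8,"y":-44.3,"z":0,"ax":0,"ay":0.2,"az":0},{"x":-8,"y":-44.3,"z":4,"ax":0,"ay":0.2,"az":0},{"x":-8,"y":-44.3,"z":8,"ax":0,"ay":0.2,"az":0},{"x":-8,"y":-44.3,"z":8,"ax":0,"ay":0.2,"az":0},{"x":-8,"y":-44.3,"z":8,"ax":0,"ay":0.2,"az":0},{"x":-8,"y":-44.3,"z":8,"ax":0,"ay":0.2,"az":0}]'; python3 -m crank '[{"x":0,"y":0,"z":0,"ax":0,"ay":0,"az":0},{"x":0,"y":0,"z":0,"ax":0,"ay":0,"az":0}]'; python3 go.py .653 -.1945 .063 193.5; python3 -c "
from h import *
save('top','t4.png',(125,80,525,300),2)"
```

```text
t: 38.85
position: [0.6505, -0.1953, 0.205]
eef_rot: [-0.116, 0.993, -0.001, -0.004]
wrist_force: [0.8, -0.0, 0.2]
gripper_width: 0.0856
t: 39.05
position: [0.6515, -0.194, 0.2079]
eef_rot: [-0.118, 0.993, -0.001, -0.002]
wrist_force: [0.0, 0.7, 0.6]
gripper_width: 0.0855
world [ 0.653  -0.1945  0.063 ] shift [-0.2  -0.05 14.49] turn [-0.14 -0.23 -0.  ] t 39.05 at [ 0.6515 -0.194   0.2079] w 0.0855 F [0.  0.7 0.6]
```

View pics/t4.png

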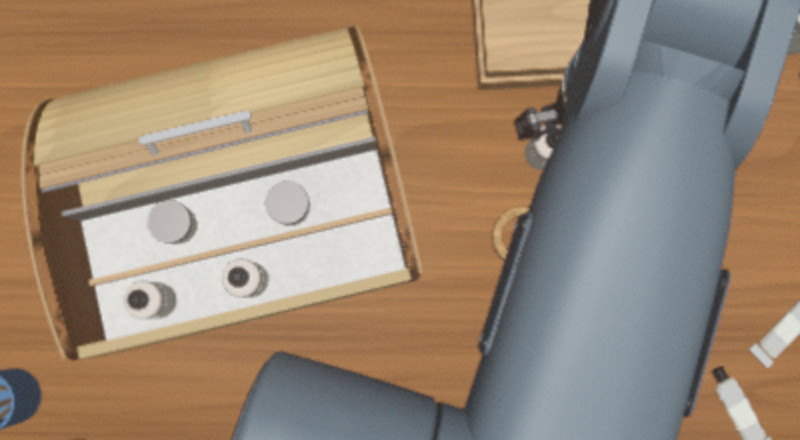

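The two bottles stand upright in the front row, with caps at (137,300) and (238,277), and both tubs are unmoved. Next I grasp the last bottle.

```bash
python3 -m crank '[{"x":-0.2,"y":0,"z":4,"ax":0,"ay":0,"az":0},{"x":-0.2,"y":0,"z":8,"ax":0,"ay":0,"az":0},{"x":-0.2,"y":0,"z":12,"ax":0,"ay":0,"az":0},{"x":-0.2,"y":0,"z":14.4,"ax":0,"ay":0,"az":0},{"x":-0.2,"y":0,"z":14.4,"ax":0,"ay":0,"az":0}]' 0; python3 -m crank '[{"x":0,"y":0,"z":0,"ax":0,"ay":0,"az":0},{"x":0,"y":0,"z":0,"ax":0,"ay":0,"az":0},{"x":0,"y":0,"z":0,"ax":0,"ay":0,"az":0},{"x":0,"y":0,"z":0,"ax":0,"ay":0,"az":0},{"x":0,"y":0,"z":0,"ax":0,"ay":0,"az":0},{"x":0,"y":0,"z":0,"ax":0,"ay":0,"az":0},{"x":0,"y":0,"z":-4,"ax":0,"ay":0,"az":0},{"x":0,"y":0,"z":-8,"ax":0,"ay":0,"az":0},{"x":0,"y":0,"z":-12,"ax":0,"ay":0,"az":0},{"x":0,"y":0,"z":-16,"ax":0,"ay":0,"az":0},{"x":0,"y":0,"z":-20,"ax":0,"ay":0,"az":0},{"x":0,"y":0,"z":-23,"ax":0,"ay":0,"az":0}]' 255 40; python3 go.py -.0785 -.13 .30 193.5 s
```

```text
t: 39.6
position: [0.651, -0.1938, 0.0605]
eef_rot: [-0.117, 0.993, -0.001, -0.004]
wrist_force: [-0.4, -0.1, 1.5]
gripper_width: 0.0853
t: 40.8
position: [0.6534, -0.1941, 0.2964]
eef_rot: [-0.117, 0.993, -0.002, -0.001]
wrist_force: [1.2, -0.7, -1.6]
gripper_width: 0.0487
world [0.5012 0.0924 0.3   ] shift [ 8.15 31.4  -0.44] turn [-0.19 -0.15 -0.07] t 40.8 at [ 0.6534 -0.1941  0.2964] w 0.0487 F [ 1.2 -0.7 -1.6]
```

```bash
python3 -m crank '[{"x":0.8,"y":3,"z":-0.3,"ax":0,"ay":0,"az":0},{"x":8.1,"y":31.4,"z":-0.3,"ax":0,"ay":0,"az":0},{"x":8.1,"y":31.4,"z":-0.3,"ax":0,"ay":0,"az":0},{"x":8.1,"y":31.4,"z":-0.3,"ax":0,"ay":0,"az":0},{"x":8.1,"y":31.4,"z":-0.3,"ax":0,"ay":0,"az":0},{"x":8.1,"y":31.4,"z":-0.3,"ax":0,"ay":0,"az":0},{"x":8.1,"y":31.4,"z":-0.3,"ax":0,"ay":0,"az":0},{"x":8.1,"y":31.4,"z":-0.3,"ax":0,"ay":0,"az":0},{"x":8.1,"y":31.4,"z":-0.3,"ax":0,"ay":0,"az":0},{"x":8.1,"y":31.4,"z":-0.3,"ax":0,"ay":0,"az":0}]'; python3 go.py -.0785 -.13 .1 193.5 s
```

```text
t: 41.8
position: [0.5022, 0.0919, 0.2959]
eef_rot: [-0.117, 0.993, -0.001, -0.002]
wrist_force: [0.2, 1.2, -2.9]
gripper_width: 0.0492
world [0.5012 0.0924 0.1   ] shift [-1.000e-02  1.100e-01  1.959e+01] turn [-0.11 -0.28 -0.09] t 41.8 at [0.5022 0.0919 0.2959] w 0.0492 F [ 0.2  1.2 -2.9]
```

```bash
python3 -m crank '[{"x":0,"y":0.1,"z":3,"ax":0,"ay":0,"az":0},{"x":0,"y":0.1,"z":7,"ax":0,"ay":0,"az":0},{"x":0,"y":0.1,"z":11,"ax":0,"ay":0,"az":0},{"x":0,"y":0.1,"z":15,"ax":0,"ay":0,"az":0},{"x":0,"y":0.1,"z":18,"ax":0,"ay":0,"az":0},{"x":0,"y":0.1,"z":19.2,"ax":0,"ay":0,"az":0},{"x":0,"y":0.1,"z":19.5,"ax":0,"ay":0,"az":0},{"x":0,"y":0.1,"z":19.5,"ax":0,"ay":0,"az":0}]'; python3 go.py -.0785 -.13 .096 193.5 s
```

```text
t: 42.6
position: [0.5014, 0.0925, 0.1014]
eef_rot: [-0.117, 0.993, -0.001, -0.002]
wrist_force: [0.1, -0.1, -2.7]
gripper_width: 0.049
world [0.5012 0.0924 0.096 ] shift [ 0.02 -0.    0.54] turn [-0.1  -0.27 -0.11] t 42.6 at [0.5014 0.0925 0.1014] w 0.049 F [ 0.1 -0.1 -2.7]
```

```bash
python3 -m crank '[{"x":0,"y":0,"z":0.3,"ax":0,"ay":0,"az":0},{"x":0,"y":0,"z":0.5,"ax":0,"ay":0,"az":0},{"x":0,"y":0,"z":0.6,"ax":0,"ay":0,"az":0},{"x":0,"y":0,"z":0.6,"ax":0,"ay":0,"az":0}]'; python3 go.py -.0785 -.13 .096 193.5 s
```

```text
t: 43.0
position: [0.5008, 0.0928, 0.0948]
eef_rot: [-0.117, 0.993, -0.001, -0.002]
wrist_force: [0.1, 0.0, -2.9]
gripper_width: 0.0491
world [0.5012 0.0924 0.096 ] shift [-0.03 -0.05 -0.12] turn [-0.1  -0.29 -0.06] t 43.0 at [0.5008 0.0928 0.0948] w 0.0491 F [ 0.1  0.  -2.9]
```

```bash
python3 -m crank '[{"x":0,"y":0,"z":0.1,"ax":0,"ay":0,"az":0},{"x":0,"y":0,"z":0.2,"ax":0,"ay":0,"az":0},{"x":0,"y":0,"z":0.3,"ax":0,"ay":0,"az":0},{"x":0,"y":0,"z":0.3,"ax":0,"ay":0,"az":0}]'; python3 go.py -.0785 -.13 .096 193.5 s
```

```text
t: 43.4
position: [0.5022, 0.0923, 0.094]
eef_rot: [-0.117, 0.993, -0.002, -0.001]
wrist_force: [-5.4, -7.5, 33.0]
gripper_width: 0.0493
world [0.5012 0.0924 0.096 ] shift [ 0.09  0.03 -0.2 ] turn [-0.21 -0.09 -0.1 ] t 43.4 at [0.5022 0.0923 0.094 ] w 0.0493 F [-5.4 -7.5 33. ]
```

Floor contact. I'll release, lift and look.

```bash
python3 -m crank '[{"x":0,"y":0,"z":-0.1,"ax":0,"ay":0,"az":0},{"x":0,"y":0,"z":-0.2,"ax":0,"ay":0,"az":0}]'; python3 -m crank '[{"x":0,"y":0,"z":0,"ax":0,"ay":0,"az":0},{"x":0,"y":0,"z":0,"ax":0,"ay":0,"az":0},{"x":0,"y":0,"z":0,"ax":0,"ay":0,"az":0},{"x":0,"y":0,"z":0,"ax":0,"ay":0,"az":0},{"x":0,"y":0,"z":-4,"ax":0,"ay":0,"az":0},{"x":0,"y":0,"z":-8,"ax":0,"ay":0,"az":0},{"x":0,"y":0,"z":-12,"ax":0,"ay":0,"az":0},{"x":0,"y":0,"z":-16,"ax":0,"ay":0,"az":0},{"x":0,"y":0,"z":-20,"ax":0,"ay":0,"az":0},{"x":0,"y":-6,"z":-22,"ax":0,"ay":0,"az":0},{"x":0,"y":-12,"z":-22,"ax":0,"ay":0,"az":0},{"x":0,"y":-12,"z":-22,"ax":0,"ay":0,"az":0}]' 0;  python3 -c "
from h import *
save('top','t5.png',(125,80,355,270),2.6);save('scene','s5.png',(230,170,430,370),2.5)
a,b=cv2.imread('pics/t5.png'),cv2.imread('pics/s5.png');b=b[:494];a=cv2.resize(a,(494*598//494//1,494))
x=np.hstack([a,b]);cv2.imwrite('pics/m5.png',cv2.resize(x,None,fx=.72,fy=.72) if x.shape[1]>1100 else cv2.resize(x,(800,int(x.shape[0]*800/x.shape[1]))));print(x.shape)"; python3 go.py .106 0 .29 103.5 s
```

```text
t: 43.6
position: [0.501, 0.0926, 0.0942]
eef_rot: [-0.117, 0.993, -0.001, -0.002]
wrist_force: [-0.1, -0.3, -2.8]
gripper_width: 0.0492
t: 44.8
position: [0.5302, -0.0262, 0.3142]
eef_rot: [-0.116, 0.993, -0.002, -0.002]
wrist_force: [-0.5, 0.2, -0.1]
gripper_width: 0.0853
(494, 1098, 3)
world [0.6502 0.2619 0.29  ] shift [-18.3   25.28   2.19] turn [-0.36 -0.18 89.75] t 44.9 at [ 0.53   -0.026   0.3135] w 0.0856 F [ 0.4 -0.   0.4]
```

View pics/m5.png

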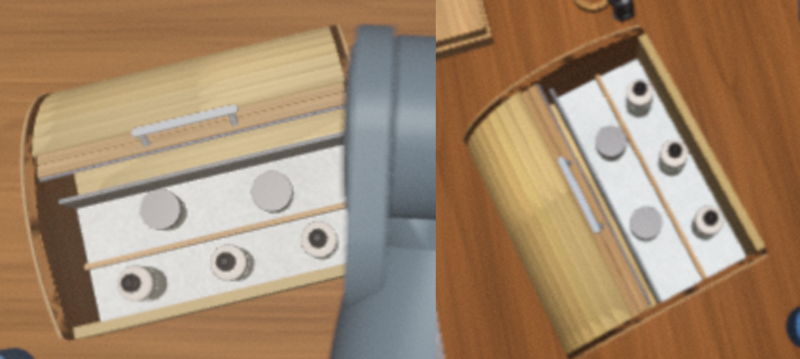

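Everything stands upright in its row. I'll regrip the handle to shut the door.

```bash
python3 -m crank '[{"x":-2,"y":3,"z":1,"ax":0,"ay":0,"az":89.7},{"x":-18.3,"y":25.3,"z":1,"ax":-0.3,"ay":-0.2,"az":89.7},{"x":-18.3,"y":25.3,"z":2,"ax":-0.3,"ay":-0.2,"az":89.7},{"x":-18.3,"y":25.3,"z":2,"ax":-0.3,"ay":-0.2,"az":89.7},{"x":-18.3,"y":25.3,"z":2,"ax":-0.3,"ay":-0.2,"az":89.7},{"x":-18.3,"y":25.3,"z":2,"ax":-0.3,"ay":-0.2,"az":89.7},{"x":-18.3,"y":25.3,"z":2,"ax":-0.3,"ay":-0.2,"az":89.7},{"x":-18.3,"y":25.3,"z":2,"ax":-0.3,"ay":-0.2,"az":89.7},{"x":-18.3,"y":25.3,"z":2,"ax":-0.3,"ay":-0.2,"az":89.7},{"x":-18.3,"y":25.3,"z":2,"ax":-0.3,"ay":-0.2,"az":89.7},{"x":-18.3,"y":25.3,"z":2,"ax":-0.3,"ay":-0.2,"az":89.7},{"x":-18.3,"y":25.3,"z":2,"ax":-0.3,"ay":-0.2,"az":89.7}]' 100; python3 -m crank '[{"x":0,"y":0,"z":0,"ax":0,"ay":0,"az":0},{"x":0,"y":0,"z":0,"ax":0,"ay":0,"az":0}]'; python3 go.py .106 0 .195 103.5 s
```

```text
t: 46.1
position: [0.6483, 0.266, 0.292]
eef_rot: [0.618, 0.786, -0.0, -0.0]
wrist_force: [0.0, -1.0, 0.1]
gripper_width: 0.052
t: 46.3
position: [0.6485, 0.2655, 0.2922]
eef_rot: [0.617, 0.787, -0.0, 0.0]
wrist_force: [-0.7, -1.0, -0.4]
gripper_width: 0.052
world [0.6502 0.2619 0.195 ] shift [-0.38  0.08  9.72] turn [-0.02  0.02  0.37] t 46.3 at [0.6485 0.2655 0.2922] w 0.052 F [-0.7 -1.  -0.4]
```

```bash
python3 -m crank '[{"x":-0.4,"y":0.1,"z":3,"ax":0,"ay":0,"az":0},{"x":-0.4,"y":0.1,"z":6,"ax":0,"ay":0,"az":0},{"x":-0.4,"y":0.1,"z":8.5,"ax":0,"ay":0,"az":0},{"x":-0.4,"y":0.1,"z":9.7,"ax":0,"ay":0,"az":0},{"x":-0.4,"y":0.1,"z":9.7,"ax":0,"ay":0,"az":0}]' 100 40; python3 -m crank '[{"x":0,"y":0,"z":0,"ax":0,"ay":0,"az":0},{"x":0,"y":0,"z":0,"ax":0,"ay":0,"az":0},{"x":0,"y":0,"z":0,"ax":0,"ay":0,"az":0},{"x":0,"y":0,"z":0,"ax":0,"ay":0,"az":0},{"x":0,"y":0,"z":0,"ax":0,"ay":0,"az":0},{"x":0,"y":0,"z":0,"ax":0,"ay":0,"az":0}]' 255 40;  python3 go.py .106 0 .195 103.5 s
python3 - <<'E'
import numpy as np
for d in np.r_[np.linspace(.875,.0,13)]:
    a=d-.482;print(round(d,2),round((274*np.sin(a)-106)/10,2),round(-(274*np.cos(a)-46-207.2)/10,2))
E
```

```text
t: 46.8
position: [0.6496, 0.2612, 0.1934]
eef_rot: [0.617, 0.787, -0.002, -0.001]
wrist_force: [0.1, -0.3, 0.4]
gripper_width: 0.0522
t: 47.4
position: [0.6493, 0.2613, 0.1964]
eef_rot: [0.617, 0.787, -0.001, -0.0]
wrist_force: [-15.1, -4.6, 11.3]
gripper_width: 0.0103
world [0.6502 0.2619 0.195 ] shift [0.04 0.1  0.14] turn [-0.1   0.02  0.26] t 47.4 at [0.6493 0.2613 0.1964] w 0.0103 F [-15.1  -4.6  11.3]
0.88 -0.11 0.01
0.8 -1.98 -0.69
0.73 -3.9 -1.25
0.66 -5.85 -1.67
0.58 -7.83 -1.94
0.51 -9.82 -2.07
0.44 -11.82 -2.05
0.36 -13.81 -1.89
0.29 -15.78 -1.59
0.22 -17.73 -1.14
0.15 -19.64 -0.55
0.07 -21.5 0.18
0.0 -23.3 1.04
```

```bash
python3 -m crank '[{"x":0,"y":-0.8,"z":-0.3,"ax":0,"ay":0,"az":0},{"x":0,"y":-2,"z":-0.7,"ax":0,"ay":0,"az":0},{"x":0,"y":-3.4,"z":-1.1,"ax":0,"ay":0,"az":0},{"x":0,"y":-4.9,"z":-1.5,"ax":0,"ay":0,"az":0},{"x":0,"y":-6.4,"z":-1.8,"ax":0,"ay":0,"az":0},{"x":0,"y":-7.9,"z":-1.9,"ax":0,"ay":0,"az":0},{"x":0,"y":-9.4,"z":-2.1,"ax":0,"ay":0,"az":0},{"x":0,"y":-10.9,"z":-2.1,"ax":0,"ay":0,"az":0},{"x":0,"y":-12.4,"z":-2,"ax":0,"ay":0,"az":0},{"x":0,"y":-13.8,"z":-1.9,"ax":0,"ay":0,"az":0},{"x":0,"y":-15,"z":-1.7,"ax":0,"ay":0,"az":0},{"x":0,"y":-15.8,"z":-1.6,"ax":0,"ay":0,"az":0}]'; python3 go.py -.127 0 .184 103.5 s; python3 go.py -.052 0 .21 103.5 s
```

```text
t: 48.6
position: [0.4982, 0.2243, 0.2132]
eef_rot: [0.617, 0.787, 0.002, 0.002]
wrist_force: [7.8, -0.4, 4.1]
gripper_width: 0.0103
world [0.4236 0.2074 0.184 ] shift [ 0.14 -7.66  2.88] turn [0.3  0.02 0.24] t 48.6 at [0.4982 0.2243 0.2132] w 0.0103 F [ 7.8 -0.4  4.1]
world [0.4965 0.225  0.21  ] shift [ 0.11 -0.15  0.32] turn [0.3  0.02 0.24] t 48.6 at [0.4982 0.2243 0.2132] w 0.0103 F [ 7.8 -0.4  4.1]
```

```bash
python3 -m crank '[{"x":0,"y":-1,"z":0.2,"ax":0,"ay":0,"az":0},{"x":0,"y":-2,"z":0.5,"ax":0,"ay":0,"az":0},{"x":0,"y":-3,"z":0.8,"ax":0,"ay":0,"az":0},{"x":0,"y":-4,"z":1.1,"ax":0,"ay":0,"az":0},{"x":0,"y":-5,"z":1.5,"ax":0,"ay":0,"az":0},{"x":0,"y":-5.8,"z":1.8,"ax":0,"ay":0,"az":0},{"x":0,"y":-6.5,"z":2.1,"ax":0,"ay":0,"az":0},{"x":0,"y":-7,"z":2.4,"ax":0,"ay":0,"az":0},{"x":0,"y":-7.4,"z":2.6,"ax":0,"ay":0,"az":0},{"x":0,"y":-7.6,"z":2.7,"ax":0,"ay":0,"az":0},{"x":0,"y":-7.7,"z":2.7,"ax":0,"ay":0,"az":0},{"x":0,"y":-7.7,"z":2.7,"ax":0,"ay":0,"az":0}]'; python3 go.py -.127 0 .187 103.5 s
```

```text
t: 49.8
position: [0.4236, 0.2059, 0.1857]
eef_rot: [0.618, 0.787, 0.001, 0.001]
wrist_force: [2.8, -3.5, 7.3]
gripper_width: 0.0107
world [0.4236 0.2074 0.187 ] shift [ 0.14  0.04 -0.13] turn [0.21 0.04 0.23] t 49.8 at [0.4236 0.2059 0.1857] w 0.0107 F [ 2.8 -3.5  7.3]
```

```bash
python3 -m crank '[{"x":0,"y":-0.2,"z":0.1,"ax":0,"ay":0,"az":0},{"x":0,"y":-0.4,"z":0.2,"ax":0,"ay":0,"az":0},{"x":0,"y":-0.4,"z":0.2,"ax":0,"ay":0,"az":0}]'; python3 -m crank '[{"x":0,"y":0.2,"z":-0.1,"ax":0,"ay":0,"az":0},{"x":0,"y":0.3,"z":-0.1,"ax":0,"ay":0,"az":0},{"x":0,"y":0.3,"z":-0.1,"ax":0,"ay":0,"az":0}]'; python3 -m crank '[{"x":0,"y":0,"z":0,"ax":0,"ay":0,"az":0},{"x":0,"y":0,"z":0,"ax":0,"ay":0,"az":0},{"x":0,"y":0,"z":0,"ax":0,"ay":0,"az":0},{"x":0,"y":0,"z":0,"ax":0,"ay":0,"az":0},{"x":0,"y":0,"z":-3,"ax":0,"ay":0,"az":0},{"x":0,"y":0,"z":-6,"ax":0,"ay":0,"az":0},{"x":0,"y":0,"z":-9,"ax":0,"ay":0,"az":0},{"x":-4,"y":0,"z":-10,"ax":0,"ay":0,"az":0},{"x":-8,"y":0,"z":-10,"ax":0,"ay":0,"az":0},{"x":-12,"y":0,"z":-10,"ax":0,"ay":0,"az":0},{"x":-16,"y":0,"z":-10,"ax":0,"ay":0,"az":0},{"x":-20,"y":0,"z":-10,"ax":0,"ay":0,"az":0}]' 90; python3 -m crank '[{"x":-4,"y":0,"z":0,"ax":0,"ay":0,"az":0},{"x":-8,"y":0,"z":0,"ax":0,"ay":0,"az":0},{"x":-12,"y":0,"z":0,"ax":0,"ay":0,"az":0},{"x":-15,"y":0,"z":0,"ax":0,"ay":0,"az":0},{"x":-15,"y":0,"z":0,"ax":0,"ay":0,"az":0},{"x":-15,"y":0,"z":0,"ax":0,"ay":0,"az":0}]'; python3 -c "
from h import *
save('top','t6.png',(125,80,465,270),2.35)"
```

```text
t: 50.1
position: [0.4226, 0.2057, 0.1852]
eef_rot: [0.618, 0.786, 0.004, 0.003]
wrist_force: [19.0, -1.3, 12.9]
gripper_width: 0.0101
t: 50.4
position: [0.4227, 0.2058, 0.1849]
eef_rot: [0.618, 0.787, 0.001, 0.001]
wrist_force: [2.6, -2.8, 12.0]
gripper_width: 0.0104
t: 51.6
position: [0.4689, 0.0097, 0.2834]
eef_rot: [0.617, 0.787, -0.0, 0.0]
wrist_force: [2.1, 0.8, 0.3]
gripper_width: 0.0553
t: 52.2
position: [0.5043, -0.1348, 0.2831]
eef_rot: [0.618, 0.786, -0.0, -0.0]
wrist_force: [0.9, 0.5, 0.0]
gripper_width: 0.0554
```

View pics/t6.png

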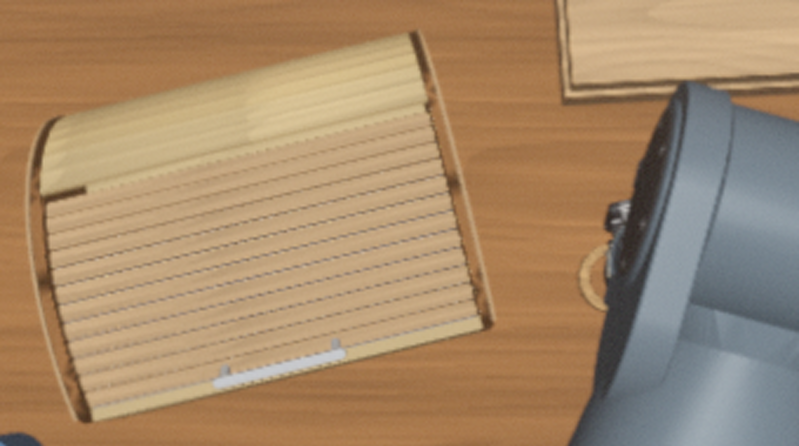

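The handle ends at (214,384) and (345,351), which matches the starting shut pose to within a pixel. The stop was felt at about 19 N.

```bash
python3 -c "
from plant import robot
print(robot.hand_in())"
```

```text
the job is handed in; nothing more can be done
None
```

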